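# Hang the washed beakers on the draining rack

## Task

Hang the two washed beakers mouth-down on the tilted draining pegs of the rack, first the larger beaker on the larger peg, then the smaller one on the smaller peg. The wire bows are springy: push each beaker on straight along its peg until its rim sits squarely home on all its rubber stops, press it there firmly and steadily (about 20 N for half a second, without ramming it), then let go. Leave the dropper bottle, the petri dish and the vial where they are.

Things in the scene. Friction and masses are not known exactly. Their poses are not given: they have to be found in the camera images.
- large_beaker: The larger clear plastic beaker, 76 mm tall, 63 mm across its closed bottom, 73 mm at its open rim (even slope; about 66 mm wide 25 mm from the bottom). Starts mouth-down on a wire trivet, rim 10 mm above the table. Origin: centre of the closed bottom, on top at the start; local z runs from bottom to mouth (down at the start). 0.06 to 0.1 kg. Grasp near the closed bottom.
- small_beaker: The smaller clear plastic beaker, 60 mm tall, 56 mm across its closed bottom, 60 mm below its flared lip of 65 mm (58 mm wide 25 mm from the bottom). Starts mouth-down on a wire trivet, rim 10 mm above the table. Origin: centre of the closed bottom, on top at the start; local z from bottom to mouth. 0.04 to 0.07 kg.
- large_rim (a point): Centre of the mouth of the larger beaker, level with its rim, 76 mm from the closed bottom. Axes as large_beaker: z out of the mouth.
- small_rim (a point): Centre of the mouth of the smaller beaker, level with its rim, 60 mm from the closed bottom. Axes as small_beaker.
- large_seat (a point): On the peg's axis, level with the tops of the six rubber stops round its root. z: along the peg, up and out to the robot; x: up the panel; y: to the left. Peg at the rack's left (+y) end: 10 mm core, three sprung wire bows, 66 mm across, tapering to 40 mm outside. They rub inside the beaker: 4 to 22 N (unknown) pushes it on, its weight does not; the rim stops hard on the stops.
- small_seat (a point): On the peg's axis, level with the tops of the six rubber stops round its root. z: along the peg, up and out to the robot; x: up the panel; y: to the left. Peg at the rack's right (-y) end: 10 mm core, three sprung wire bows, 57 mm across, tapering to 30 mm outside. They rub inside the beaker: 4 to 22 N (unknown) pushes it on, its weight does not; the rim stops hard on the stops.
- large_tip (a point): Outer end of the larger peg: a black ball of 14 mm, 64.5 mm out along the peg from large_seat.
- small_tip (a point): Outer end of the smaller peg: a black ball of 14 mm, 48 mm out from small_seat along the peg.
- large_stops: The larger peg's ring of six black rubber stops, 11 mm thick and 9 mm high, on a circle of 69 mm. Origin: on the peg's axis 12 mm below large_seat, at the panel. When the beaker is home, pressing further only loads these stops (hard: a millimetre of overtravel already means tens of newtons).
- small_stops: The smaller peg's ring of six rubber stops, as the larger one's, on a circle of 58 mm. Origin: on the peg's axis 12 mm below small_seat, at the panel.
- rack: The draining rack, fixed to the table: a grey foot 190 x 330 mm and two cheeks 87 mm high, between them a white panel (110 x 300 mm) that carries the two pegs, square to it and 150 mm apart. Origin: centre of the foot's underside; x points away from the robot, y to the left.
- panel (a joint): Tilt of the white panel about its level pivot, 75 mm above the table. At 0 the pegs lean 0.489 rad (28 degrees) from vertical towards the robot; larger values lean them further. Stiff: it starts anywhere from -0.1 to 0.1 rad and stays there when the pegs are pushed.
- dropper_bottle: Small dropper bottle with rubber bulb, 29 mm wide, 96 mm tall, standing left of the rack. Origin: centre of its underside. Leave alone.
- petri: Clear petri dish with specks, 92 mm wide, 14 mm high, lying in front of the rack. Origin: centre of its underside. Leave alone.
- vial: Snap-cap sample vial, 25 mm wide, 57 mm tall, standing in front of the rack. Origin: centre of its underside. Leave alone.

How it is judged:
By the outcome, as a careful person would: the job done as asked, in the order asked, and still so for the second after the job is handed in, with the robot touching nothing.
It also fails if it takes over 70 s, if anything falls off the work surface, if the arm or the gripper's body presses on something with over 40 N, if the wrist force passes 120 N, or if a joint passes its speed limit or range.

## Robot

A 7-joint arm with a two-finger parallel gripper is mounted at the origin on a cart in front of the work surface, level with it; the furniture and walls round the work are solid. World frame = base frame: x ahead of the robot, y to its left, z up, the work surface at z = 0. Lengths are in m, angles in rad, forces in N, time in s.
With the tool pointing down it reaches from about 0.4 to 0.85 m from the base axis. Payload 4.5 kg.
Tool frame: the origin (TCP) lies at the centre of the arm's flange, where the gripper is bolted on; the fingertips stand 166 mm ahead of it and the grasp point (between the pads) lies 147 mm ahead of it; z points along the fingers, y is the line along which they close (so a half turn about z gives the same grasp; the last joint's range is limited). The gripper opens to 88 mm and grips with 3 to 60 N. Pads are 18 mm wide; open, the fingers measure 123 mm over their backs; the gripper's body (75 mm by 187 mm) begins 45 mm behind the grasp point.
Start: joints at [-1.288, 0.689, -0.195, 1.565, 0.157, 0.902, -0.215], TCP at [0.154, 0.606, 0.405] pointing down, gripper open.
Joint ranges: [-3.01, 3.01], [-0.46, 2.08], [-1.47, 1.51], [0.13, 2.56], [-1, 4.14], [0.04, 2.09], [-2.66, 2.66]. Speed limits (rad/s): [2.57, 2.57, 3.14, 3.14, 3.14, 3.14, 3.14].

## Interface

Orientations are given as a rotation vector (axis times angle).
In Python, from bench import env gives the robot as it stands.
- The arm moves only by the tool shift_gripper, called after "Request:" by a JSON object that holds its "api" and its "payload". Schema: {"type":"object","properties":{"rows":{"type":"array","items":{"type":"object","properties":{"xyz":{"type":"array","items":{"type":"number"},"minItems":3,"maxItems":3},"turn_vec":{"type":"array","items":{"type":"number"},"minItems":3,"maxItems":3}},"additionalProperties":false},"minItems":1,"maxItems":12},"jaw":{"type":"number"},"grip_force":{"type":"number"},"only":{"type":"string"},"quiet":{"type":"boolean"},"lines":{"type":"string"}},"required":["rows"],"additionalProperties":false}. rows is a list of rows, 1 to 12 of them, each an object with the fields xyz (a list: dx, dy, dz in m), turn_vec (a list: a rotation vector rx, ry, rz in rad); a field left out counts as zero; each row is the pose to reach, as a shift and turn from the pose commanded when the call began, along the tool's axes at that moment; what a row does not reach only later rows make up. A row lasts 1/8 s, in which the tool goes at most 0.0625 m and 0.188 rad, less where a joint would pass 70% of its speed; a pose out of reach is approached as far as the arm can. jaw is the opening from 0.0 (shut) to 1.0 (fully open), set as the call begins (left out keeps the last). The fingers move at their own pace and stop on an object; grip_force is the grip in N (left out, the last holds). Time passes only in rows, so rows that do not move let the fingers close. The tool returns the time, the measured TCP pose, the force, the opening and the grip force at its end. only (a regular expression) keeps the lines of the reply that match it, lines (a string "A,B") keeps lines A to B, and quiet returns only ok. Input that does not fit is refused with a message, and nothing moves.
- env.read_state(): the state, without advancing time (a new reading comes with each control period).
- env.capture(name): name is "scene" or "top" or "wrist"; returns a dict with "color" (420x560x3 uint8, red, green, blue), "fov_y" (degrees; the focal length in pixels is half the picture's height over the tangent of half this angle, whatever the lens; pixels are square), "cx", "cy" (the principal point, pixels), "rvec" (rotation vector, rad) and "tvec" (3), from world to camera coordinates, as OpenCV has them; the wrist camera has in their place "tool_from_camera" (4x4, takes a point from camera to tool coordinates, whose origin is the TCP and whose axes are the flange's). Camera axes: x right, y down, z forward; pixel columns grow to the right and rows downward; lengths in m; the calibration is good to about 2 mm. The wrist camera is an equidistant fisheye: a pixel r from the principal point sees the ray r / f radians off the axis. A picture is of the moment at which its call begins: read the wrist's pose just before it. There is no depth.
- env.close_job(): hands the job in; it is judged then, once.
The state is a dict: "t": time; "qpos": joint angles; "joint_vel": joint speeds; "joint_efforts": joint torques, N m; "tcp_pos": TCP position; "orientation": TCP orientation; "ft_force": force on the tool from outside, world axes, zero at the start; "torque": the same for the moment, N m; "grip_width": opening from 0.0 (shut) to 1.0 (fully open); "grip_force": force on a finger pad.
Only numpy, scipy, OpenCV 4.12 (cv2) and the standard library are available. Lean on these libraries where they do the work, as an engineer would, in place of code of your own. Each camera call takes 0.05 s, during which the arm holds its last target. There are 200 camera calls.

## Working session

There is one attempt and no reset: what is moved stays moved. The work goes in short steps, Python scripts to look and compute and a tool call to move; the robot and the scene stay as the last step left them, time stands still between calls to the robot, and variables do not carry over. Pictures are saved under pics/ and viewed, at most 10 in all, crops included, and the job is handed in when it is done.

```bash
ls; mkdir -p pics; python3 - <<'E'
from bench import env
import cv2,json,numpy as np
s=env.read_state();print(s)
for n in ["scene","top"]:
    c=env.capture(n);cv2.imwrite(f"pics/{n}0.png",c["color"][:,:,::-1])
    print({k:v for k,v in c.items() if k!="color"})
    np.save(f"{n}0.npy",c,allow_pickle=True)
c=env.capture("wrist");print({k:v for k,v in c.items() if k!="color"})
E
```

```text
bench.py
pics
{'t': 0.0, 'qpos': array([-1.28819439,  0.68996436, -0.1944836 ,  1.56636498,  0.15727153,
        0.90247757, -0.21508109]), 'joint_vel': array([-1.39842914e-05,  1.22046282e-04,  7.93794288e-04, -3.86904606e-04,
       -1.73286906e-03,  6.21661760e-04, -1.16437878e-03]), 'joint_efforts': array([-1.94247427e-04, -5.27558327e+01, -1.26669746e+00, -1.53433102e+01,
       -5.25514595e-02,  6.55107899e-03,  1.75254859e-04]), 'tcp_pos': array([0.15385535, 0.6054206 , 0.40391564]), 'orientation': array([-3.89696751e-01, -3.11722982e+00,  2.86707578e-03]), 'ft_force': array([ 0.25854693, -0.05213303,  0.89839159]), 'torque': array([ 0.01759163, -0.00746068, -0.00827733]), 'grip_force': 0.0, 'grip_width': 0.9939855539965735}
{'fov_y': 52.75342153909594, 'cx': 268.33613225384215, 'cy': 209.96035744642958, 'rvec': array([ 2.0652363 , -0.66124889,  0.36507961]), 'tvec': array([-0.52060051,  0.22238311,  0.89630899])}
{'fov_y': 49.55935900839396, 'cx': 284.522436375635, 'cy': 212.99165631004965, 'rvec': array([ 2.17187886, -2.19957556,  0.10319659]), 'tvec': array([-0.0860324 ,  0.54599007,  1.33553768])}
{'fov_y': 65.70646984690485, 'cx': 281.3631551209323, 'cy': 213.9239924845942, 'tool_from_camera': array([[-2.16152015e-04, -9.55893229e-01, -2.93714297e-01,
         7.53355837e-02],
       [ 9.99999799e-01, -3.17551290e-05, -6.32578872e-04,
         7.48263290e-04],
       [ 5.95350925e-04, -2.93714375e-01,  9.55893044e-01,
         2.10530203e-02],
       [ 0.00000000e+00,  0.00000000e+00,  0.00000000e+00,
         1.00000000e+00]])}
```

View pics/scene0.png

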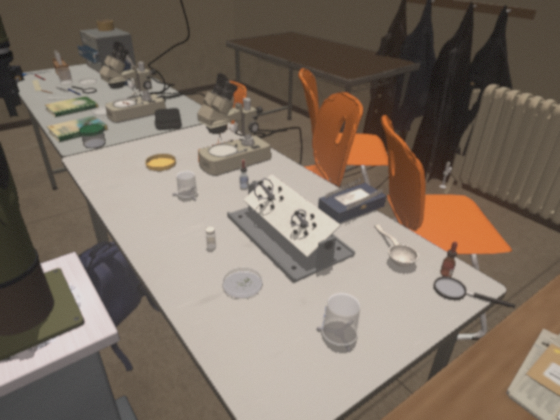

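View pics/top0.png

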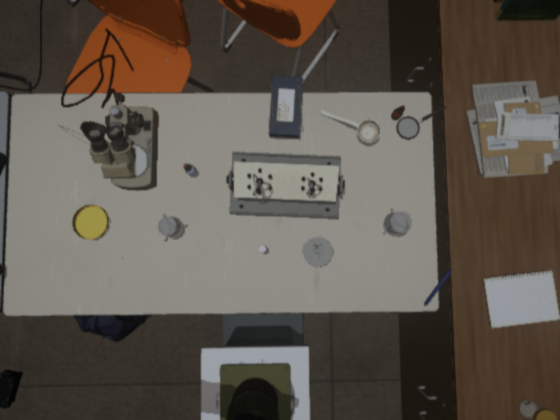

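The scene view shows the larger beaker at (341,315), the smaller one at (186,184), and the rack pegs at (268,195) and (303,222). In the top view the larger beaker is at (398,223), the smaller at (170,227), and the pegs at (260,182) and (315,184). Next I'll get rough positions by triangulation.

```bash
cat > h.py <<'E'
import numpy as np,cv2
from scipy.spatial.transform import Rotation as R
def load(n): return np.load(n,allow_pickle=True).item()
def snap(env,cam,name):
    s=env.read_state(); c=env.capture(cam); c["tcp"]=s["tcp_pos"]; c["ori"]=s["orientation"]
    np.save(name+".npy",c,allow_pickle=True); cv2.imwrite(f"pics/{name}.png",c["color"][:,:,::-1]); return c
def pose(c):  # camera->world R, origin
    if "tool_from_camera" in c:
        T=c["tool_from_camera"]; Rt=R.from_rotvec(c["ori"]).as_matrix()
        return Rt@T[:3,:3], c["tcp"]+Rt@T[:3,3]
    Rc=R.from_rotvec(c["rvec"]).as_matrix(); return Rc.T,-Rc.T@c["tvec"]
def f(c): return 210/np.tan(np.radians(c["fov_y"]/2))
def ray(c,u,v):
    M,o=pose(c); d=np.array([u-c["cx"],v-c["cy"]])/f(c)
    if "tool_from_camera" in c:
        r=np.hypot(*d); k=np.sinc(r/np.pi); d=np.array([*(d*k),np.cos(r)])
    else: d=np.array([*d,1.]); d/=np.linalg.norm(d)
    return o,M@d
def plane(c,u,v,z):
    o,d=ray(c,u,v); return o+d*(z-o[2])/d[2]
def proj(c,P):
    M,o=pose(c); p=M.T@(np.asarray(P,float)-o)
    if "tool_from_camera" in c:
        th=np.arctan2(np.hypot(p[0],p[1]),p[2]); q=p[:2]/np.hypot(p[0],p[1])*th
    else: q=p[:2]/p[2]
    return q*f(c)+[c["cx"],c["cy"]]
def tri(obs):  # [(c,u,v)]
    A=np.zeros((3,3));b=np.zeros(3);rs=[ray(*x) for x in obs]
    for o,d in rs: P=np.eye(3)-np.outer(d,d);A+=P;b+=P@o
    p=np.linalg.solve(A,b); return p,max(np.linalg.norm(np.cross(p-o,d)) for o,d in rs)
E
python3 - <<'E'
from h import *
S,T=load("scene0.npy"),load("top0.npy")
print(pose(S)[1],pose(T)[1])
for n,a,b in [("Lb",(342,300),(399,218)),("Sb",(186,178),(170,225)),("bigpegtip",(266,184),(262,186)),("smalltip",(298,221),(317,186))]:
    print(n,*tri([(S,*a),(T,*b)]), plane(T,*b,.08))
for n,b,z in [("petri",(318,251),.014),("vial",(263,250),.057),("rackc",(286,185),.0),("drop",(188,168),.09)]: print(n,plane(T,*b,z))
print(proj(T,[.154,.606,.4]),proj(T,[0,0,0]),proj(T,[.6,0,0]))
E
```

```text
[ 0.05297762 -0.81459059  0.67637599] [ 0.43418833 -0.07497381  1.37659982]
Lb [ 0.51962083 -0.41755317  0.08373581] 0.002419937025716466 [ 0.52178814 -0.4201186   0.08      ]
Sb [0.50912194 0.23905444 0.06270056] 0.0019473943122572154 [0.5098735  0.23409491 0.08      ]
bigpegtip [ 0.61099476 -0.0302897   0.13300931] 0.00024574989414550224 [ 0.61875086 -0.02851965  0.08      ]
smalltip [ 0.60741764 -0.1803952   0.10290785] 0.007503085016141792 [ 0.6169421  -0.18663337  0.08      ]
petri [ 0.43042845 -0.19158653  0.014     ]
vial [ 0.43552481 -0.02888115  0.057     ]
rackc [ 0.63237796 -0.09888545  0.        ]
drop [0.67152945 0.18169469 0.09      ]
[-48.44707367 390.43145451] [255.21844002 398.96452167] [253.6568622 195.9171134]
```

Request:
{"api": "shift_gripper", "payload": {"rows": [{"xyz":[-0.2, -0.157, 0], "turn_vec":[0, 0, -0.12]}, {"xyz":[-0.389, -0.314, 0], "turn_vec":[0, 0, -0.249]}, {"xyz":[-0.389, -0.314, 0], "turn_vec":[0, 0, -0.249]}, {"xyz":[-0.389, -0.314, 0], "turn_vec":[0, 0, -0.249]}, {"xyz":[-0.389, -0.314, 0], "turn_vec":[0, 0, -0.249]}, {"xyz":[-0.389, -0.314, 0], "turn_vec":[0, 0, -0.249]}, {"xyz":[-0.389, -0.314, 0], "turn_vec":[0, 0, -0.249]}, {"xyz":[-0.389, -0.314, 0], "turn_vec":[0, 0, -0.249]}, {"xyz":[-0.389, -0.314, 0], "turn_vec":[0, 0, -0.249]}, {"xyz":[-0.389, -0.314, 0], "turn_vec":[0, 0, -0.249]}, {"xyz":[-0.389, -0.314, 0], "turn_vec":[0, 0, -0.249]}], "jaw": 1.0}}

```text
t: 1.52
tcp_pos: [0.4526, 0.2073, 0.4047]
orientation: [0.006, -3.141, -0.001]
ft_force: [0.1, -0.3, -0.0]
grip_width: 1.0
grip_force: 0.0
```

```bash
python3 - <<'E'
from bench import env
from h import *
c=snap(env,"wrist","w1");print(c["tcp"],c["ori"])
E
```

```text
[0.45261468 0.2072795  0.40474358] [ 5.69307888e-03 -3.14106878e+00 -1.39193050e-03]
```

View pics/w1.png

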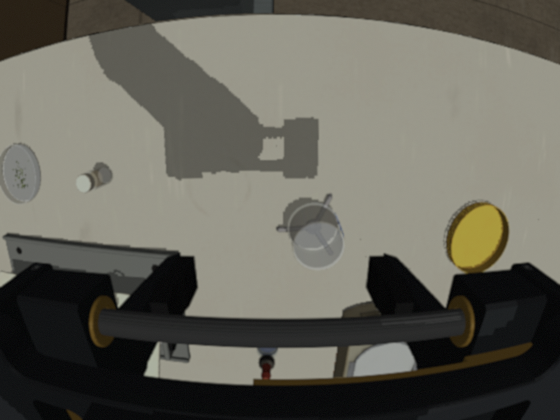

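The wrist view shows the smaller beaker at about (316,235), its bottom disc facing up, with the vial at (87,180) and the petri dish at (20,173). The gripper hides the far side, so I'll view the rack from further out.

Request:
{"api": "shift_gripper", "payload": {"rows": [{"xyz":[-0.04, -0.035, -0.01]}, {"xyz":[-0.27, -0.23, -0.02]}, {"xyz":[-0.27, -0.23, -0.02]}, {"xyz":[-0.27, -0.23, -0.02]}, {"xyz":[-0.27, -0.23, -0.02]}, {"xyz":[-0.27, -0.23, -0.02]}, {"xyz":[-0.27, -0.23, -0.02]}, {"xyz":[-0.27, -0.23, -0.02]}, {"xyz":[-0.27, -0.23, -0.02]}]}}

```text
t: 2.7
tcp_pos: [0.7229, -0.0218, 0.4249]
orientation: [0.006, -3.141, -0.002]
ft_force: [0.5, -0.1, 0.6]
grip_width: 0.999
grip_force: 0.0
```

```bash
python3 - <<'E'
from bench import env
from h import *
c=snap(env,"wrist","w2");print(c["tcp"],c["ori"])
E
```

```text
[ 0.72289491 -0.02178943  0.42493256] [ 5.96021314e-03 -3.14076735e+00 -1.78296568e-03]
```

Request:
{"api": "shift_gripper", "payload": {"rows": [{"xyz":[0, -0.06, 0]}, {"xyz":[0, -0.2, 0]}, {"xyz":[0, -0.2, 0]}, {"xyz":[0, -0.2, 0]}, {"xyz":[0, -0.2, 0]}, {"xyz":[0, -0.2, 0]}, {"xyz":[0, -0.2, 0]}]}}

```text
t: 3.62
tcp_pos: [0.7241, -0.2215, 0.425]
orientation: [-0.006, 3.141, 0.002]
ft_force: [0.9, 0.2, -0.0]
grip_width: 0.997
grip_force: 0.0
```

```bash
python3 - <<'E'
from bench import env
from h import *
c=snap(env,"wrist","w3");print(c["tcp"],c["ori"])
a=cv2.imread("pics/w2.png")[:300];b=cv2.imread("pics/w3.png")[:300]
cv2.imwrite("pics/w23.png",np.vstack([a,b]))
E
```

```text
[ 0.72413685 -0.22146277  0.42495156] [-6.12008681e-03  3.14137224e+00  2.32320255e-03]
```

View pics/w23.png

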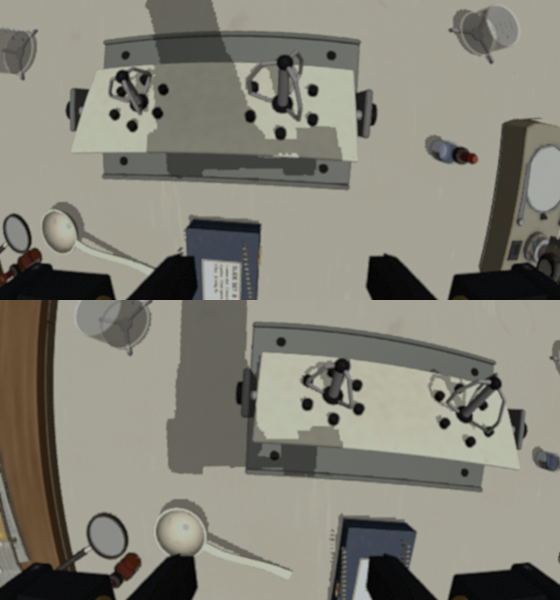

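In w2, the upper half, the large peg's tip is at (284,62) and the small tip at (122,76), each ringed by black stops. In w3, the lower half with 300 to subtract, the small tip is at (341,67), the large tip is at (495,82), and the larger beaker is at (113,20). Next I'll extract the black blobs.

```bash
python3 - <<'E'
from h import *
for n,box in [("w2",(90,40,340,160)),("w3",(265,40,525,170))]:
    c=load(n+".npy");x0,y0,x1,y1=box
    g=c["color"].max(2)[y0:y1,x0:x1]
    big=cv2.resize(g,None,fx=4,fy=4,interpolation=cv2.INTER_CUBIC)
    cv2.imwrite(f"pics/{n}big.png",cv2.resize(big,None,fx=.75,fy=.75))
    for th in (45,):
        m=(big<th).astype(np.uint8)
        k,l,st,ce=cv2.connectedComponentsWithStats(m)
        for i in range(1,k):
            if st[i,4]>150: print(n,th,np.round((ce[i]+.5)/4-.5+[x0,y0],2),st[i,4]/16,st[i,2]/4,st[i,3]/4)
a=cv2.imread("pics/w2big.png");b=cv2.imread("pics/w3big.png")
a=a[:, :];w=min(a.shape[1],b.shape[1])
W=max(a.shape[1],b.shape[1]);pad=lambda q:cv2.copyMakeBorder(q,0,0,0,W-q.shape[1],0)
o=np.vstack([pad(a)[:300],pad(b)[:300]]);print(o.shape);cv2.imwrite("pics/big.png",o)
E
```

```text
w2 45 [125.15  54.83] 38.5 7.0 7.25
w2 45 [330.88  55.06] 48.0 7.75 7.75
w2 45 [284.12  61.95] 168.1875 15.5 15.0
w2 45 [131.62  87.34] 222.5625 31.5 38.5
w2 45 [143.74  78.1 ] 53.0 9.25 11.0
w2 45 [254.12  86.51] 48.9375 6.25 10.0
w2 45 [162.78  89.13] 74.8125 9.5 10.25
w2 45 [312.47  90.16] 70.5 8.5 10.25
w2 45 [120.84  91.61] 55.25 8.25 9.5
w2 45 [281.23 104.94] 150.3125 19.25 16.25
w2 45 [157.28 112.63] 75.1875 9.5 10.75
w2 45 [114.28 114.16] 61.25 9.0 9.5
w2 45 [249.71 115.86] 84.0 9.25 11.5
w2 45 [312.12 119.28] 79.625 9.0 11.0
w2 45 [131.87 125.46] 67.375 9.0 10.0
w2 45 [280.04 133.05] 87.0 9.5 11.5
w2 45 [123.26 158.36] 12.5 6.0 2.75
w3 45 [280.7   42.09] 38.25 8.0 5.75
w3 45 [338.56  67.2 ] 203.25 21.25 18.5
w3 45 [474.24  71.57] 31.875 6.0 6.75
w3 45 [305.3   78.92] 29.8125 6.25 9.75
w3 45 [478.67  98.25] 272.5 44.0 47.25
w3 45 [356.39  84.97] 67.9375 8.5 10.0
w3 45 [457.86  86.41] 25.375 7.75 6.25
w3 45 [331.25  96.32] 150.75 19.25 16.75
w3 45 [438.89  95.79] 61.25 9.25 9.5
w3 45 [306.86 103.89] 78.8125 9.25 10.5
w3 45 [482.97 105.77] 32.3125 7.0 7.25
w3 45 [358.09 108.58] 75.375 9.5 10.25
w3 45 [515.34 120.95] 190.375 11.5 33.75
w3 45 [333.09 118.74] 80.1875 9.25 11.0
w3 45 [444.12 122.9 ] 62.5 9.25 9.5
w3 45 [488.35 133.36] 18.5625 8.25 5.0
w3 45 [469.82 141.4 ] 59.5625 9.0 9.0
w3 45 [274.1  155.69] 59.875 8.25 9.25
(600, 780, 3)
```

View pics/big.png

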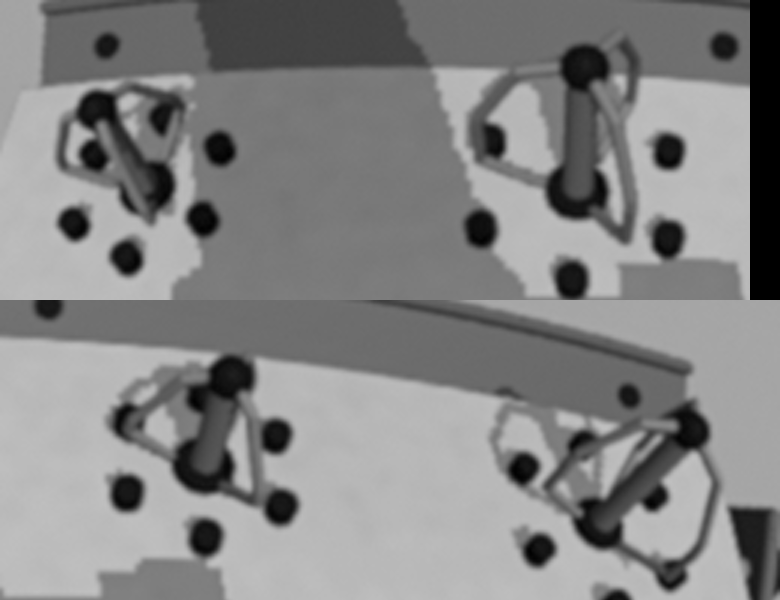

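The enlargement clearly shows both tip balls and the six-stop rings, with one stop of each ring pointing up the panel, at (280,133) for the large peg and (132,125) for the small one in w2. I'll triangulate the points, check their sizes and fit a rigid frame.

```bash
cat > fit.py <<'E'
from h import *
def balls(c,guess,r):
    x,y=guess;x0,y0=int(x)-20,int(y)-20
    g=cv2.resize(c["color"].max(2)[y0:y0+41,x0:x0+41],None,fx=8,fy=8,interpolation=cv2.INTER_CUBIC)
    k=cv2.getStructuringElement(cv2.MORPH_ELLIPSE,(int(r*16*.75),)*2)
    m=cv2.morphologyEx((g<48).astype(np.uint8),cv2.MORPH_OPEN,k)
    n,l,s,ce=cv2.connectedComponentsWithStats(m)
    d=[np.hypot(*((ce[i]+.5)/8-.5+[x0,y0]-guess)) for i in range(1,n)]
    if not d: return None
    i=1+int(np.argmin(d)); return (ce[i]+.5)/8-.5+[x0,y0],s[i,2:4]/8
w2,w3=load("w2.npy"),load("w3.npy")
pairs={"L":[(284.1,62),(494.3,82.5)],"S":[(122.5,76),(342,66)]}
stops=[("L",300,(249.71,115.86),(444.12,122.9)),("L",0,(280.04,133.05),(469.82,141.4)),("L",120,(312.47,90.16),(482.97,105.77)),
("S",120,(162.78,89.13),(356.39,84.97)),("S",60,(157.28,112.63),(358.09,108.58)),("S",0,(131.87,125.46),(333.09,118.74)),("S",300,(114.28,114.16),(306.86,103.89))]
M=[];P=[]
for k,(a,b) in pairs.items():
    pa=balls(w2,np.array(a),7 if k=="L" else 6);pb=balls(w3,np.array(b),6 if k=="L" else 7); print(k,pa,pb)
    p,e=tri([(w2,*(pa[0] if pa else a)),(w3,*(pb[0] if pb else b))]);print("tip",p.round(4),e.round(4))
    M.append((0,.075,.0645) if k=="L" else (0,-.075,.048));P.append(p)
for k,a,u,v in stops:
    p,e=tri([(w2,*u),(w3,*v)]);print(k,a,p.round(4),round(e,4))
    r,y=(.0345,.075) if k=="L" else (.029,-.075);a=np.radians(a)
    M.append((r*np.cos(a),y+r*np.sin(a),-.0045));P.append(p)
M,P=np.array(M),np.array(P);mc,pc=M.mean(0),P.mean(0)
Q,rs=R.align_vectors(P-pc,M-mc);t=pc-Q.apply(mc)
A=Q.as_matrix();print("axes\n",A.round(4),"lean",np.arccos(A[2,2]),"yaw",np.arctan2(-A[0,1],A[1,1]))
print("res mm",((P-Q.apply(M)-t)*1000).round(1).tolist())
for n,y in [("large",.075),("small",-.075)]: print(n,"seat",(Q.apply([0,y,0])+t).round(4),"tip",(Q.apply([0,y,.0645 if y>0 else .048])+t).round(4))
E
python3 fit.py
```

```text
L (array([283.83039499,  61.37704647]), array([14.125, 13.375])) (array([495.58577848,  83.69180381]), array([9.25, 9.75]))
tip [ 0.6018 -0.0195  0.1361] 0.0006
S None (array([341.10053088,  64.94238162]), array([12.875, 12.875]))
tip [ 0.6013 -0.1693  0.1186] 0.0001
L 300 [ 0.6461 -0.0516  0.0891] 0.0
L 0 [ 0.6626 -0.0225  0.0977] 0.0
L 120 [0.62   0.0097 0.0728] 0.0005
S 120 [ 0.6136 -0.1449  0.0728] 0.0
S 60 [ 0.6386 -0.1461  0.0871] 0.0
S 0 [ 0.6497 -0.172   0.0947] 0.0
S 300 [ 0.6359 -0.1965  0.0872] 0.0
axes
 [[ 0.857   0.0567 -0.5122]
 [-0.0528  0.9984  0.0221]
 [ 0.5126  0.0081  0.8586]] lean 0.5383131213018635 yaw -0.0566887975740607
res mm [[3.1, -0.2, -2.9], [2.7, 0.2, -5.0], [-1.0, -0.0, 0.8], [-1.0, 0.2, 0.2], [-0.9, -0.2, 1.7], [-0.9, -0.2, 1.5], [-0.7, 0.2, 1.0], [-0.7, 0.1, 1.3], [-0.6, -0.1, 1.4]]
large seat [ 0.6317 -0.0207  0.0836] tip [ 0.5987 -0.0193  0.139 ]
small seat [ 0.6232 -0.1705  0.0824] tip [ 0.5986 -0.1694  0.1236]
```

```bash
sed -i 's/,.0645) if k=="L" else (0,-.075,.048)/,.0575) if k=="L" else (0,-.075,.041)/; s/7 if k=="L" else 6)/7 if k=="L" else 5)/; s/g<48/g<52/' fit.py; python3 fit.py
python3 - <<'E'
from h import *
# panel face corners, w2 & w3 (hand-read): check plane heights
from cv2 import resize
a=cv2.imread("pics/w3.png")[0:70,60:170];b=cv2.imread("pics/w2.png")[0:70,430:540]; d=cv2.imread("pics/w1.png")[180:290,250:360]
o=np.hstack([resize(a,None,fx=3.5,fy=3.5,interpolation=2),resize(b,None,fx=3.5,fy=3.5,interpolation=2)])
d=resize(d,None,fx=3,fy=3,interpolation=2);d=cv2.copyMakeBorder(d,0,0,0,o.shape[1]-d.shape[1],0)
o=np.vstack([o,d]);print(o.shape);cv2.imwrite("pics/bk.png",o)
E
```

```text
L (array([283.88311903,  61.3974258 ]), array([14.5  , 13.625])) (array([495.48892857,  83.74727833]), array([ 9.625, 10.375]))
tip [ 0.6018 -0.0195  0.1358] 0.0007
S (array([121.89442308,  75.31739316]), array([11.75, 10.  ])) (array([341.073776  ,  64.99763379]), array([13.125, 13.25 ]))
tip [ 0.6011 -0.1694  0.1195] 0.0003
L 300 [ 0.6461 -0.0516  0.0891] 0.0
L 0 [ 0.6626 -0.0225  0.0977] 0.0
L 120 [0.62   0.0097 0.0728] 0.0005
S 120 [ 0.6136 -0.1449  0.0728] 0.0
S 60 [ 0.6386 -0.1461  0.0871] 0.0
S 0 [ 0.6497 -0.172   0.0947] 0.0
S 300 [ 0.6359 -0.1965  0.0872] 0.0
axes
 [[ 0.8659  0.0558 -0.4971]
 [-0.052   0.9984  0.0215]
 [ 0.4975  0.0072  0.8674]] lean 0.5207924141047229 yaw -0.05586898738008152
res mm [[-0.2, 0.0, 1.0], [-0.7, 0.2, -0.0], [-0.0, -0.0, -0.3], [-0.2, 0.1, -0.6], [0.4, -0.2, 0.1], [0.3, -0.2, -0.2], [0.2, 0.1, -0.3], [0.1, 0.1, 0.3], [0.3, -0.1, 0.1]]
large seat [ 0.6306 -0.0207  0.085 ] tip [ 0.5986 -0.0193  0.141 ]
small seat [ 0.6223 -0.1705  0.0839] tip [ 0.5984 -0.1695  0.1256]
(575, 770, 3)
```

View pics/bk.png

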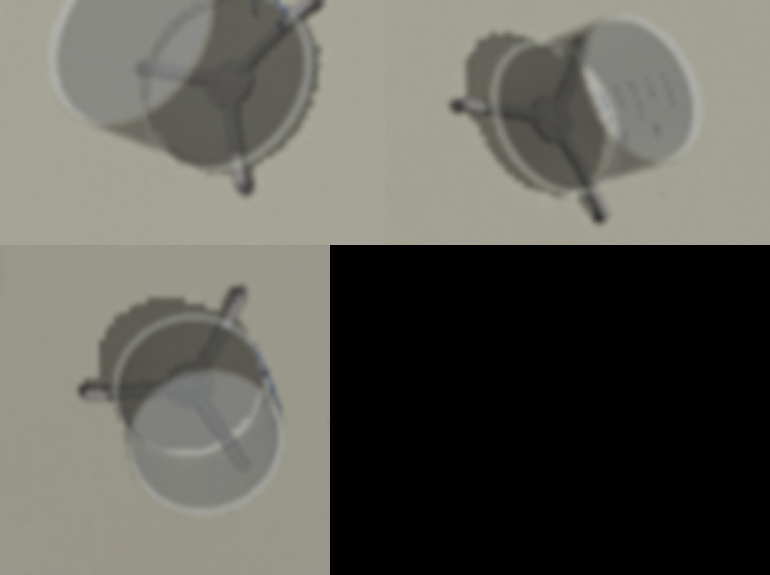

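In these crops the small beaker's bottom circle is centred at w1 pixel (319,245.3) and w2 pixel (503.4,25.7), with its rim at w1 (313.7,226.7). The larger beaker is cut off at the top of w3, so I'll take two closer views of it.

Request:
{"api": "shift_gripper", "payload": {"rows": [{"xyz":[0.03, -0.03, 0.01]}, {"xyz":[0.12, -0.13, 0.025]}, {"xyz":[0.12, -0.13, 0.025]}, {"xyz":[0.12, -0.13, 0.025]}, {"xyz":[0.12, -0.13, 0.025]}, {"xyz":[0.12, -0.13, 0.025]}]}}

```text
t: 4.42
tcp_pos: [0.6054, -0.3517, 0.4001]
orientation: [-0.006, 3.14, 0.003]
ft_force: [0.9, -0.1, -0.4]
grip_width: 0.998
grip_force: 0.0
```

```bash
python3 - <<'E'
from bench import env
from h import *
c=snap(env,"wrist","w4");print(c["tcp"],c["ori"])
a,b=load("w1.npy"),load("w2.npy")
print("small bottom",tri([(a,319,245.3),(b,503.4,25.7)]), "rim z.01",plane(a,313.7,226.7,.01))
E
```

```text
[ 0.60544914 -0.35170713  0.40005197] [-6.11909822e-03  3.13967957e+00  2.88641570e-03]
small bottom (array([0.51035509, 0.2485719 , 0.06477608]), np.float64(0.0004344149626921368)) rim z.01 [0.50818371 0.24764038 0.01      ]
```

Request:
{"api": "shift_gripper", "payload": {"rows": [{"xyz":[0, -0.04, 0]}, {"xyz":[0, -0.14, 0]}, {"xyz":[0, -0.14, 0]}, {"xyz":[0, -0.14, 0]}, {"xyz":[0, -0.14, 0]}]}}

```text
t: 5.1
tcp_pos: [0.6053, -0.492, 0.3994]
orientation: [-0.005, 3.141, 0.004]
ft_force: [0.5, 0.2, 0.1]
grip_width: 1.003
grip_force: 0.0
```

```bash
python3 - <<'E'
from bench import env
from h import *
c=snap(env,"wrist","w5");print(c["tcp"],c["ori"])
d=load("w4.npy"); L=np.array([.52,-.42,.05]);o=[]
for q in (d,c):
    u,v=proj(q,L).astype(int);u=max(u,60);v=max(v,60);print(u,v)
    o.append(cv2.resize(np.ascontiguousarray(q["color"][v-60:v+60,u-60:u+60,::-1]),(390,390),interpolation=2))
cv2.imwrite("pics/lb.png",np.hstack(o))
E
```

```text
[ 0.6052631  -0.49197397  0.39940478] [-0.00502009  3.14075487  0.0037879 ]
212 107
351 108
```

View pics/lb.png

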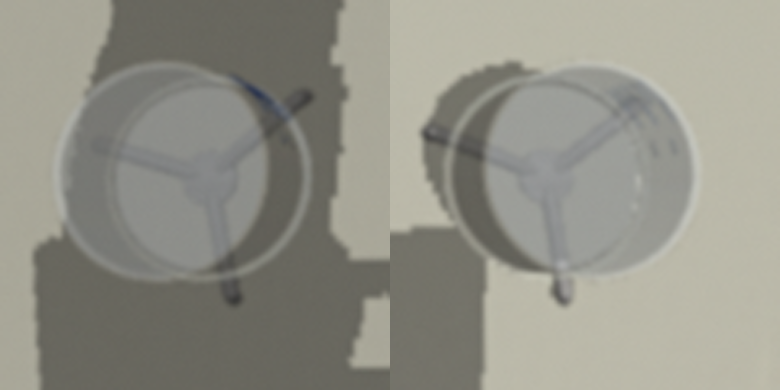

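The left crop shows the larger beaker's bottom disc centred at (161.5,171) and its rim at (208,180). In the right crop these are at (201.5,170) and (154,175).

```bash
python3 - <<'E'
from h import *
a,b=load("w4.npy"),load("w5.npy"); L=np.array([.52,-.42,.05])
pa=np.array([212,107])-60.;pb=np.array([351,108])-60.
g=lambda p,x,y:p+(np.array([x,y])+.5)/3.25-.5
print("bottom",tri([(a,*g(pa,161.5,171)),(b,*g(pb,201.5,170))]))
print("rim",tri([(a,*g(pa,208,180)),(b,*g(pb,154,175))]))
E
```

```text
bottom (array([ 0.51258953, -0.42530975,  0.07715078]), np.float64(6.165245762450891e-05))
rim (array([ 0.51165349, -0.42631536,  0.00394823]), np.float64(0.0006190778341072687))
```

```bash
cat > go.py <<'E'
from h import *
from bench import env
def delta(goal,Rg=None):
    s=env.read_state();Rc=R.from_rotvec(s["orientation"])
    d=Rc.inv().apply(np.array(goal)-s["tcp_pos"]);rv=(Rc.inv()*Rg).as_rotvec() if Rg is not None else np.zeros(3)
    print("tcp",s["tcp_pos"].round(4),"d",d.round(4),"rv",rv.round(4),"F",s["ft_force"].round(1),"grip",round(s["grip_width"],3),round(s["grip_force"],1),"t",s["t"])
down=R.from_matrix(np.diag([-1.,1,-1]))
E
python3 - <<'E'
from go import *
delta([.5125,-.4257,.207],down)
S,T=load("scene0.npy"),load("top0.npy")
print(proj(S,[.5125,-.4257,.086]),proj(T,[.5125,-.4257,.086]),proj(S,[.509,.248,.07]),proj(T,[.509,.248,.07]))
E
```

```text
tcp [ 0.6053 -0.4916  0.3997] d [0.0927 0.0658 0.1928] rv [0.0023 0.0008 0.0039] F [ 0.  -0.2 -0.2] grip 0.999 0.0 t 5.15
[343.66026542 303.04229346] [401.61346113 221.0762598 ] [185.0381439  174.68540192] [165.96413238 225.55788968]
```

Request:
{"api": "shift_gripper", "payload": {"rows": [{"xyz":[0.03, 0.022, 0.03]}, {"xyz":[0.0927, 0.0658, 0.1], "turn_vec":[0, 0, 0.004]}, {"xyz":[0.0927, 0.0658, 0.1], "turn_vec":[0, 0, 0.004]}, {"xyz":[0.0927, 0.0658, 0.1], "turn_vec":[0, 0, 0.004]}, {"xyz":[0.0927, 0.0658, 0.1], "turn_vec":[0, 0, 0.004]}]}}

```text
t: 5.78
tcp_pos: [0.5129, -0.428, 0.3012]
orientation: [0.003, 3.138, -0.002]
ft_force: [1.0, 0.3, -0.2]
grip_width: 1.0
grip_force: 0.0
```

```bash
python3 - <<'E'
from go import *
c=snap(env,"wrist","w6"); delta([.5125,-.4257,.207],down)
for P in ([.5125,-.4257,.086],[.5125,-.4257,.077]): print(proj(c,P))
u,v=proj(c,[.5125,-.4257,.086])
print("circle px",[proj(c,np.array([.5125,-.4257,.086])+.0315*np.array([np.cos(a),np.sin(a),0])).round(1).tolist() for a in np.arange(4)*np.pi/2])
cv2.imwrite("pics/w6b.png",cv2.resize(np.ascontiguousarray(c["color"][120:320,150:420,::-1]),None,fx=2.9,fy=2.9,interpolation=2))
E
```

```text
tcp [ 0.5131 -0.4285  0.3014] d [0.001  0.003  0.0944] rv [-0.0018  0.0042 -0.0027] F [-0.  -0.8  0.3] grip 0.998 0.0 t 5.825
[284.76464637 235.48900637]
[284.65669802 230.62184718]
circle px [[284.7, 278.9], [333.7, 235.2], [284.8, 187.2], [235.7, 235.4]]
```

View pics/w6b.png

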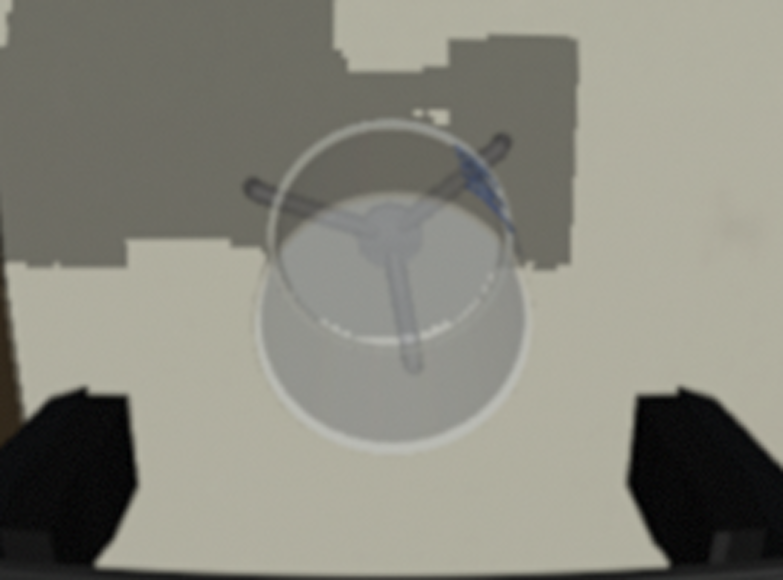

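The hover view shows the bottom disc spanning columns 238–333 and rows 187–276, centred between the fingers. I'll settle x from the rays at the text height and at the measured height.

```bash
python3 - <<'E'
from go import *
a,b,c=load("w4.npy"),load("w5.npy"),load("w6.npy")
g=lambda p,x,y:np.array(p)-60.+(np.array([x,y])+.5)/3.25-.5
B=[(a,*g((212,107),161.5,171)),(b,*g((351,108),201.5,170)),(c,285.7,231.8)]
Rm=[(a,*g((212,107),208,180)),(b,*g((351,108),154,175)),(c,285,199.7)]
print(tri(B),tri(Rm))
for z in (.086,.080): print(z,[plane(*x,z)[:2].round(4).tolist() for x in B])
for z in (.01,.004): print(z,[plane(*x,z)[:2].round(4).tolist() for x in Rm])
delta([.5115,-.4255,.207],down)
E
```

```text
(array([ 0.51273596, -0.42520249,  0.07801139]), np.float64(0.0002931541958621245)) (array([ 0.51137415, -0.42581649,  0.00238016]), np.float64(0.0011431171558095145))
0.086 [[0.513, -0.4231], [0.5132, -0.4273], [0.51, -0.4251]]
0.08 [[0.5127, -0.4246], [0.5128, -0.4259], [0.5122, -0.425]]
0.01 [[0.5126, -0.4251], [0.5113, -0.4274], [0.5089, -0.4249]]
0.004 [[0.5123, -0.4263], [0.511, -0.4263], [0.5105, -0.4248]]
tcp [ 0.5131 -0.4285  0.3014] d [0.002  0.0032 0.0944] rv [-0.0018  0.0042 -0.0027] F [-0.  -0.8  0.3] grip 0.998 0.0 t 5.825
```

```bash
python3 - <<'E'
from go import *
S,T=load("scene0.npy"),load("top0.npy")
A=np.array([[.8659,.0558,-.4971],[-.052,.9984,.0215],[.4975,.0072,.8674]])
for n,seat,L in [("L",np.array([.6306,-.0207,.085]),.0575),("S",np.array([.6223,-.1705,.0839]),.041)]:
    t=seat+A[:,2]*L
    print(n,"ball",t.round(4),"scene",proj(S,t).round(1),"top",proj(T,t).round(1),"scene+6mm",proj(S,t+[0,0,.006]).round(1))
    print(" stopsS",[proj(S,seat+A@[r*np.cos(a),r*np.sin(a),-.0045]).round(0).tolist() for r in [.0345 if n=="L" else .029] for a in np.arange(6)*np.pi/3])
for n,c,(x0,y0,x1,y1) in [("scene",S,(245,175,320,240)),("top",T,(240,165,335,205))]:
    g=cv2.resize(c["color"].max(2)[y0:y1,x0:x1],None,fx=8,fy=8,interpolation=2)
    m=cv2.morphologyEx((g<60).astype(np.uint8),cv2.MORPH_OPEN,cv2.getStructuringElement(cv2.MORPH_ELLIPSE,(16,16)))
    k,l,st,ce=cv2.connectedComponentsWithStats(m)
    for i in range(1,k): print(n,((ce[i]+.5)/8-.5+[x0,y0]).round(1),(st[i,2:4]/8).round(1))
# two crops tiled
a=cv2.resize(np.ascontiguousarray(S["color"][175:245,245:325,::-1]),None,fx=5,fy=5,interpolation=2)
b=cv2.resize(np.ascontiguousarray(S["color"][285:355,315:370,::-1]),None,fx=5,fy=5,interpolation=2)
cv2.imwrite("pics/sc.png",np.hstack([a,b]))
print(proj(S,[.512,-.4255,.086]),[proj(S,[.512+.0315*np.cos(q),-.4255+.0315*np.sin(q),.086]).round(1).tolist() for q in np.arange(8)*np.pi/4])
E
```

```text
L ball [ 0.602  -0.0195  0.1349] scene [260.9 182.7] top [258.  189.3] scene+6mm [260.9 180.7]
 stopsS [[280.0, 189.0], [269.0, 188.0], [260.0, 196.0], [261.0, 205.0], [272.0, 206.0], [281.0, 198.0]]
S ball [ 0.6019 -0.1696  0.1195] scene [296.8 213.5] top [312.2 189.4] scene+6mm [296.9 211.4]
 stopsS [[312.0, 216.0], [302.0, 215.0], [293.0, 223.0], [295.0, 232.0], [305.0, 233.0], [314.0, 225.0]]
top [259.6 170.1] [2.  2.1]
top [248.9 175.4] [2.1 2. ]
top [269.8 176.3] [2.1 2.2]
top [303.1 178.7] [2.  2.2]
top [260.  180.4] [5.5 4.6]
top [313.1 182.7] [2.8 3.4]
top [258.4 190.2] [4.5 6.6]
top [302.6 187.9] [2. 2.]
top [311.8 190. ] [3.9 5.4]
[343.3974712  303.09043459] [[355.1, 296.3], [343.6, 291.6], [332.1, 293.6], [326.9, 301.1], [331.2, 310.2], [343.1, 315.3], [355.3, 313.1], [360.1, 305.1]]
```

View pics/sc.png

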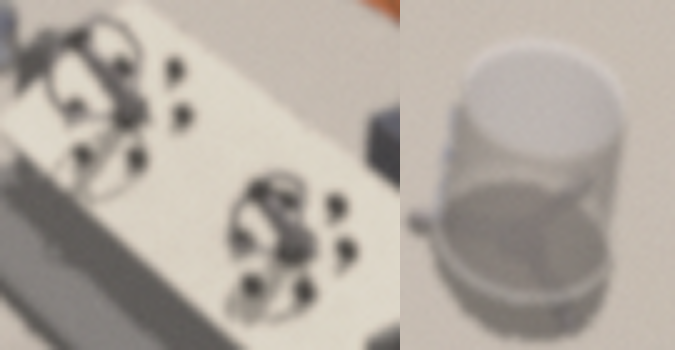

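In the scene crop the small tip is at (297.4,212.6) and the large tip at (260,182.6), within 1 px of the fitted rack. The larger beaker's disc is at about (343.7,305), which puts its top at about 0.081. I'll descend and grasp.

Request:
{"api": "shift_gripper", "payload": {"rows": [{"xyz":[0.0015, 0.0032, 0.03], "turn_vec":[-0.002, 0.004, -0.003]}, {"xyz":[0.0015, 0.0032, 0.08], "turn_vec":[-0.002, 0.004, -0.003]}, {"xyz":[0.0015, 0.0032, 0.0954], "turn_vec":[-0.002, 0.004, -0.003]}, {"xyz":[0.0015, 0.0032, 0.0954], "turn_vec":[-0.002, 0.004, -0.003]}, {"xyz":[0.0015, 0.0032, 0.0954], "turn_vec":[-0.002, 0.004, -0.003]}]}}

```text
t: 6.45
tcp_pos: [0.5107, -0.4259, 0.2063]
orientation: [-0.001, -3.141, -0.0]
ft_force: [-0.4, -0.8, 0.6]
grip_width: 0.993
grip_force: 0.0
```

Request:
{"api": "shift_gripper", "payload": {"rows": [{}, {}, {}, {}, {}, {}], "jaw": 0.0, "grip_force": 45}}

```text
t: 7.2
tcp_pos: [0.5099, -0.4255, 0.2048]
orientation: [-0.001, -3.139, -0.002]
ft_force: [-0.8, 0.1, 4.8]
grip_width: 0.763
grip_force: 45.1
```

```bash
python3 - <<'E'
from go import *
delta([.512,-.4255,.206],down)
E
```

```text
tcp [ 0.5099 -0.4255  0.2048] d [-0.0021 -0.     -0.0012] rv [ 0.0014 -0.003  -0.0008] F [-0.8  0.1  4.8] grip 0.763 45.1 t 7.2
```

The grip stopped at 67 mm, which matches the beaker about 28–30 mm below its bottom. Lifting now, then checking how it sits in the hand.

Request:
{"api": "shift_gripper", "payload": {"rows": [{"xyz":[0, 0, -0.01]}, {"xyz":[0, 0, -0.05]}, {"xyz":[0, 0.02, -0.1]}, {"xyz":[0.02, 0.08, -0.15]}, {"xyz":[0.02, 0.2, -0.16]}, {"xyz":[0.02, 0.2, -0.16]}, {"xyz":[0.02, 0.2, -0.16]}, {"xyz":[0.02, 0.2, -0.16]}, {"xyz":[0.02, 0.2, -0.16]}]}}

```text
t: 8.32
tcp_pos: [0.49, -0.2276, 0.3644]
orientation: [-0.006, -3.137, -0.001]
ft_force: [-0.5, -0.4, -1.3]
grip_width: 0.767
grip_force: 44.9
```

```bash
python3 - <<'E'
from go import *
A=np.array([[.8659,.0558,-.4971],[-.052,.9984,.0215],[.4975,.0072,.8674]])
Rg=R.from_matrix(np.c_[-A[:,0],A[:,1],-A[:,2]])
c=snap(env,"wrist","w7")
M,o=pose(c);Rt=R.from_rotvec(c["ori"])
for x in (0,-.0015,-.003):
    print(x,[proj(c,c["tcp"]+Rt.apply([x+dx,0,.119])).round(1).tolist() for dx in (.0315,0,-.0315)])
print([proj(c,c["tcp"]+Rt.apply([-.0015,dy,.119])).round(1).tolist() for dy in (.0315,-.0315)])
cv2.imwrite("pics/w7b.png",cv2.resize(np.ascontiguousarray(c["color"][130:400,100:460,::-1]),None,fx=2.2,fy=2.2,interpolation=2))
tip=np.array([.5986,-.0193,.141]);delta(tip+A[:,2]*.21,Rg)
E
```

```text
0 [[279.8, 253.4], [280.0, 329.9], [280.2, 386.3]]
-0.0015 [[279.8, 257.5], [280.0, 333.0], [280.2, 388.5]]
-0.003 [[279.8, 261.6], [280.0, 336.1], [280.2, 390.8]]
[[362.6, 330.6], [197.7, 330.4]]
tcp [ 0.49   -0.2277  0.3643] d [-0.0035  0.2129  0.0414] rv [ 0.0074 -0.5255  0.0522] F [ 0.1 -0.9 -1.4] grip 0.764 44.9 t 8.375
```

View pics/w7b.png

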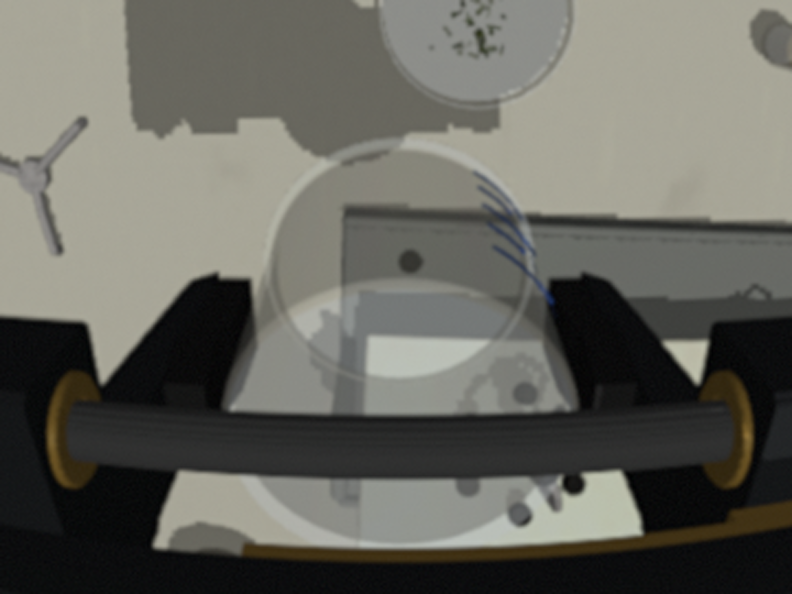

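The beaker hangs straight between the fingers, with its disc's top edge at row 256 and its rim spanning rows 193–303 and columns 222–345. I'll compute the rim's offset in the tool frame.

```bash
python3 - <<'E'
from go import *
c=load("w7.npy");T=c["tool_from_camera"]
def toolpt(u,v,z):
    d=np.array([u-c["cx"],v-c["cy"]])/f(c);r=np.hypot(*d);d=T[:3,:3]@np.array([*(d*np.sinc(r/np.pi)),np.cos(r)]);o=T[:3,3]
    return (o+d*(z-o[2])/d[2]).round(4)
for z in (.190,.195,.2): print("rim",z,toolpt(283.5,192.7,z),toolpt(283.5,303.2,z),toolpt(221.8,245,z),toolpt(345.5,245,z))
for z in (.114,.119,.124): print("bot",z,toolpt(281,256.4,z),toolpt(281,380,z))
E
```

```text
rim 0.19 [0.0351 0.0016 0.19  ] [-0.0337  0.0018  0.19  ] [ 0.0048 -0.0334  0.19  ] [0.0048 0.037  0.19  ]
rim 0.195 [0.0339 0.0016 0.195 ] [-0.0369  0.0018  0.195 ] [ 0.0027 -0.0344  0.195 ] [0.0027 0.038  0.195 ]
rim 0.2 [0.0328 0.0017 0.2   ] [-0.0402  0.0018  0.2   ] [ 0.0006 -0.0354  0.2   ] [0.0006 0.0391 0.2   ]
bot 0.114 [0.0327 0.0004 0.114 ] [-0.0222  0.0004  0.114 ]
bot 0.119 [0.0304 0.0004 0.119 ] [-0.0274  0.0003  0.119 ]
bot 0.124 [0.0281 0.0004 0.124 ] [-0.0327  0.0003  0.124 ]
```

```bash
cat >> go.py <<'E'
A=np.array([[.8659,.0558,-.4971],[-.052,.9984,.0215],[.4975,.0072,.8674]])
Rg=R.from_matrix(np.c_[-A[:,0],A[:,1],-A[:,2]])
SL=np.array([.6306,-.0207,.085]);SS=np.array([.6223,-.1705,.0839])
def togo(seat,h,off):
    delta(seat+A[:,2]*h-Rg.apply(off),Rg)
    s=env.read_state();Rc=R.from_rotvec(s["orientation"]);p=A.T@(s["tcp_pos"]+Rc.apply(off)-seat);z=Rc.as_matrix()[:,2]
    print("rim in seat frame mm",(p*1000).round(1),"axis err",(A.T@z).round(4),"F panel",(A.T@s["ft_force"]).round(1))
E
python3 - <<'E'
from go import *
togo(SL,.0645+.04,[-.002,.0005,.195])
E
```

```text
tcp [ 0.49   -0.2277  0.3643] d [0.0108 0.2129 0.0208] rv [ 0.0074 -0.5255  0.0522] F [ 0.1 -0.9 -1.4] grip 0.764 44.9 t 8.375
rim in seat frame mm [ -68.1 -213.1  138. ] axis err [-0.5016 -0.0063 -0.865 ] F panel [-0.6 -0.9 -1.3]
```

Request:
{"api": "shift_gripper", "payload": {"rows": [{"xyz":[0, 0.03, 0], "turn_vec":[0, -0.1, 0.01]}, {"xyz":[0.005, 0.09, 0], "turn_vec":[0.003, -0.25, 0.025]}, {"xyz":[0.01, 0.15, 0.01], "turn_vec":[0.005, -0.4, 0.04]}, {"xyz":[0.0108, 0.2, 0.02], "turn_vec":[0.0074, -0.5255, 0.0522]}, {"xyz":[0.0108, 0.2129, 0.0208], "turn_vec":[0.0074, -0.5255, 0.0522]}, {"xyz":[0.0108, 0.2129, 0.0208], "turn_vec":[0.0074, -0.5255, 0.0522]}, {"xyz":[0.0108, 0.2129, 0.0208], "turn_vec":[0.0074, -0.5255, 0.0522]}, {"xyz":[0.0108, 0.2129, 0.0208], "turn_vec":[0.0074, -0.5255, 0.0522]}]}}

```text
t: 9.38
tcp_pos: [0.4774, -0.0492, 0.3428]
orientation: [0.076, 2.714, -0.102]
ft_force: [-0.5, 0.7, -0.4]
grip_width: 0.761
grip_force: 44.9
```

```bash
python3 - <<'E'
from go import *
togo(SL,.0645+.01,[-.002,.0005,.195])
c=snap(env,"wrist","w8")
E
```

```text
tcp [ 0.4774 -0.0492  0.3428] d [-0.0043  0.0365  0.0271] rv [-0.0658 -0.094   0.0191] F [-0.5  0.7 -0.4] grip 0.761 44.9 t 9.375
rim in seat frame mm [-19.1 -47.6 105.2] axis err [-0.0931 -0.0665 -0.9934] F panel [-0.7  0.7 -0.1]
```

Request:
{"api": "shift_gripper", "payload": {"rows": [{}, {}]}}

```text
t: 9.68
tcp_pos: [0.4771, -0.0496, 0.3431]
orientation: [0.074, 2.717, -0.103]
ft_force: [0.0, 0.4, -0.7]
grip_width: 0.763
grip_force: 44.9
```

```bash
python3 - <<'E'
from go import *
togo(SL,.0645+.03,[-.002,.0005,.195])
E
```

```text
tcp [ 0.4771 -0.0496  0.3431] d [-0.0026  0.0356  0.0075] rv [-0.0666 -0.0968  0.0206] F [ 0.   0.4 -0.7] grip 0.763 44.9 t 9.675
rim in seat frame mm [-19.7 -48.1 105.7] axis err [-0.0959 -0.0674 -0.9931] F panel [-0.4  0.4 -0.6]
```

Request:
{"api": "shift_gripper", "payload": {"rows": [{"xyz":[-0.0026, 0.0356, 0.004], "turn_vec":[-0.0666, -0.0968, 0.0206]}, {"xyz":[-0.0026, 0.0356, 0.0075], "turn_vec":[-0.0666, -0.0968, 0.0206]}, {"xyz":[-0.0026, 0.0356, 0.0075], "turn_vec":[-0.0666, -0.0968, 0.0206]}, {"xyz":[-0.0026, 0.0356, 0.0075], "turn_vec":[-0.0666, -0.0968, 0.0206]}]}}

```text
t: 10.18
tcp_pos: [0.4847, -0.0143, 0.3353]
orientation: [0.074, 2.62, -0.01]
ft_force: [-0.3, -0.5, -0.4]
grip_width: 0.767
grip_force: 44.9
```

```bash
python3 - <<'E'
from go import *
togo(SL,.0645+.01,[-.002,.0005,.195])
E
```

```text
tcp [ 0.4847 -0.0143  0.3353] d [-0.0002 -0.0005  0.0203] rv [0.0002 0.     0.0011] F [-0.3 -0.5 -0.4] grip 0.767 44.9 t 10.175
rim in seat frame mm [-0.2  0.6 94.8] axis err [ 0.e+00  2.e-04 -1.e+00] F panel [-0.4 -0.6 -0.2]
```

Request:
{"api": "shift_gripper", "payload": {"rows": [{"xyz":[0, 0, 0.01]}, {"xyz":[0, 0, 0.025]}, {"xyz":[0, 0, 0.04], "turn_vec":[0, 0, 0.001]}, {"xyz":[0, 0, 0.05], "turn_vec":[0, 0, 0.001]}, {"xyz":[0, 0, 0.05], "turn_vec":[0, 0, 0.001]}]}}

```text
t: 10.8
tcp_pos: [0.5097, -0.0141, 0.2909]
orientation: [0.074, 2.621, -0.006]
ft_force: [-1.0, -0.7, -0.8]
grip_width: 0.767
grip_force: 44.9
```

```bash
python3 - <<'E'
from go import *
togo(SL,.0,[-.002,.0005,.195]);print(env.read_state()["torque"])
E
```

```text
tcp [ 0.5097 -0.0141  0.2909] d [-0.0006 -0.002   0.0439] rv [ 0.0032 -0.001   0.0006] F [-1.  -0.7 -0.8] grip 0.767 44.9 t 10.8
rim in seat frame mm [-0.8  2.4 43.9] axis err [-0.001   0.0032 -1.    ] F panel [-1.2 -0.7 -0.2]
[-0.00076027  0.63612858  0.01202875]
```

Request:
{"api": "shift_gripper", "payload": {"rows": [{"xyz":[-0.0003, -0.0015, 0.005], "turn_vec":[0.003, 0, 0]}, {"xyz":[-0.0003, -0.0015, 0.01], "turn_vec":[0.003, 0, 0]}, {"xyz":[-0.0003, -0.0015, 0.015], "turn_vec":[0.003, 0, 0]}, {"xyz":[-0.0003, -0.0015, 0.02], "turn_vec":[0.003, 0, 0]}, {"xyz":[-0.0003, -0.0015, 0.02], "turn_vec":[0.003, 0, 0]}]}}

```text
t: 11.42
tcp_pos: [0.5196, -0.016, 0.2742]
orientation: [0.075, 2.62, -0.01]
ft_force: [2.5, 0.4, -6.3]
grip_width: 0.769
grip_force: 44.7
```

```bash
python3 - <<'E'
from go import *
togo(SL,.0,[-.002,.0005,.195]);print(env.read_state()["torque"])
E
```

```text
tcp [ 0.5196 -0.016   0.2742] d [-0.0003 -0.0003  0.0244] rv [ 0.0001 -0.0007  0.0006] F [ 2.5  0.4 -6.3] grip 0.769 44.7 t 11.425
rim in seat frame mm [-0.4  0.4 24.4] axis err [-7.e-04  1.e-04 -1.e+00] F panel [-1.   0.5 -6.7]
[0.17517097 0.8147732  0.05821592]
```

Request:
{"api": "shift_gripper", "payload": {"rows": [{"xyz":[0, 0, 0.003]}, {"xyz":[0, 0, 0.006]}, {"xyz":[0, 0, 0.006]}]}}

```text
t: 11.8
tcp_pos: [0.5222, -0.0161, 0.2695]
orientation: [0.074, 2.62, -0.01]
ft_force: [-2.6, -0.9, 1.0]
grip_width: 0.76
grip_force: 45.0
```

```bash
python3 - <<'E'
from go import *
togo(SL,.0,[-.002,.0005,.195]);print(env.read_state()["torque"])
E
```

```text
tcp [ 0.5222 -0.0161  0.2695] d [-0.0003 -0.0004  0.0191] rv [ 0.0001 -0.0001  0.0015] F [-2.6 -0.9  1. ] grip 0.76 45.0 t 11.8
rim in seat frame mm [-0.3  0.4 19.1] axis err [-1.e-04  1.e-04 -1.e+00] F panel [-1.7 -1.   2.1]
[-0.00807215  0.97855276 -0.01091487]
```

Request:
{"api": "shift_gripper", "payload": {"rows": [{}, {}]}}

```text
t: 12.05
tcp_pos: [0.5223, -0.0161, 0.2695]
orientation: [0.074, 2.62, -0.01]
ft_force: [-4.6, -0.4, 1.8]
grip_width: 0.763
grip_force: 45.0
```

```bash
python3 - <<'E'
from go import *
togo(SL,.0,[-.002,.0005,.195]);print(env.read_state()["torque"])
E
```

```text
tcp [ 0.5223 -0.0161  0.2695] d [-0.0002 -0.0004  0.019 ] rv [ 0.     -0.0001  0.0012] F [-4.6 -0.4  1.8] grip 0.763 45.0 t 12.05
rim in seat frame mm [-0.2  0.4 19. ] axis err [-1.e-04  0.e+00 -1.e+00] F panel [-3.1 -0.6  3.8]
[-0.04655693  1.11980655  0.00172602]
```

Request:
{"api": "shift_gripper", "payload": {"rows": [{"xyz":[0.0005, 0, 0.003]}, {"xyz":[0.0005, 0, 0.006]}, {"xyz":[0.0005, 0, 0.009]}, {"xyz":[0.0005, 0, 0.009]}]}}

```text
t: 12.55
tcp_pos: [0.5268, -0.016, 0.2616]
orientation: [0.074, 2.619, -0.01]
ft_force: [-1.5, 0.7, 0.4]
grip_width: 0.762
grip_force: 45.0
```

```bash
python3 - <<'E'
from go import *
togo(SL,.0,[-.002,.0005,.195]);print(env.read_state()["torque"])
E
```

```text
tcp [ 0.5268 -0.016   0.2616] d [-0.0003 -0.0007  0.0099] rv [0.0005 0.0008 0.0011] F [-1.5  0.7  0.4] grip 0.762 45.0 t 12.55
rim in seat frame mm [-0.1  0.8  9.9] axis err [ 8.e-04  6.e-04 -1.e+00] F panel [-1.2  0.7  1.2]
[0.16720839 0.89528552 0.02169044]
```

Request:
{"api": "shift_gripper", "payload": {"rows": [{"xyz":[0, 0, 0.002]}, {"xyz":[0, 0, 0.004]}, {"xyz":[0, 0, 0.005]}, {"xyz":[0, 0, 0.005]}]}}

```text
t: 13.05
tcp_pos: [0.529, -0.0163, 0.2575]
orientation: [0.074, 2.619, -0.011]
ft_force: [-4.8, -0.8, 4.9]
grip_width: 0.766
grip_force: 45.1
```

```bash
python3 - <<'E'
from go import *
togo(SL,.0,[-.002,.0005,.195]);print(env.read_state()["torque"])
E
```

```text
tcp [ 0.529  -0.0163  0.2575] d [-0.0004 -0.0004  0.0052] rv [-0.0001  0.001   0.0015] F [-4.8 -0.8  4.9] grip 0.766 45.1 t 13.05
rim in seat frame mm [-0.2  0.4  5.2] axis err [ 1.e-03 -1.e-04 -1.e+00] F panel [-1.7 -1.1  6.7]
[0.033577   0.84534964 0.03157702]
```

Request:
{"api": "shift_gripper", "payload": {"rows": [{"xyz":[0, 0, 0.001]}, {"xyz":[0, 0, 0.002]}, {"xyz":[0, 0, 0.0025]}, {"xyz":[0, 0, 0.0025]}]}}

```text
t: 13.55
tcp_pos: [0.53, -0.0164, 0.2554]
orientation: [0.074, 2.619, -0.011]
ft_force: [-5.4, -0.9, 6.6]
grip_width: 0.765
grip_force: 45.2
```

```bash
python3 - <<'E'
from go import *
togo(SL,.0,[-.002,.0005,.195]);print(env.read_state()["torque"])
E
```

```text
tcp [ 0.53   -0.0164  0.2554] d [-0.0005 -0.0004  0.0029] rv [-0.0002  0.0007  0.0015] F [-5.4 -0.9  6.6] grip 0.765 45.2 t 13.55
rim in seat frame mm [-0.4  0.4  2.9] axis err [ 7.e-04 -1.e-04 -1.e+00] F panel [-1.4 -1.2  8.4]
[-0.06820897  0.97541317 -0.06166225]
```

Request:
{"api": "shift_gripper", "payload": {"rows": [{"xyz":[0, 0, 0.0007]}, {"xyz":[0, 0, 0.0015]}, {"xyz":[0, 0, 0.0015]}]}}

```text
t: 13.92
tcp_pos: [0.5306, -0.0165, 0.254]
orientation: [0.074, 2.62, -0.011]
ft_force: [-7.4, -0.8, 7.5]
grip_width: 0.765
grip_force: 45.2
```

```bash
python3 - <<'E'
from go import *
togo(SL,.0,[-.002,.0005,.195]);print(env.read_state()["torque"])
E
```

```text
tcp [ 0.5306 -0.0165  0.254 ] d [-0.0007 -0.0004  0.0014] rv [-0.0002  0.0003  0.0015] F [-7.4 -0.8  7.5] grip 0.765 45.2 t 13.925
rim in seat frame mm [-0.7  0.3  1.4] axis err [ 3.e-04 -2.e-04 -1.e+00] F panel [-2.7 -1.2 10.1]
[-0.11365942  1.00228119 -0.09197405]
```

Request:
{"api": "shift_gripper", "payload": {"rows": [{"xyz":[0, 0, 0.0005]}, {"xyz":[0, 0, 0.001]}, {"xyz":[0, 0, 0.001]}]}}

```text
t: 14.3
tcp_pos: [0.5308, -0.0164, 0.2534]
orientation: [0.073, 2.62, -0.011]
ft_force: [-9.5, -0.6, 11.0]
grip_width: 0.764
grip_force: 45.4
```

```bash
python3 - <<'E'
from go import *
togo(SL,.0,[-.002,.0005,.195]);print(env.read_state()["torque"])
E
```

```text
tcp [ 0.5308 -0.0164  0.2534] d [-0.0009 -0.0004  0.0008] rv [-0.0002  0.0002  0.0018] F [-9.5 -0.6 11. ] grip 0.764 45.4 t 14.3
rim in seat frame mm [-0.9  0.4  0.8] axis err [ 2.e-04 -2.e-04 -1.e+00] F panel [-2.7 -1.  14.2]
[-0.13495006  1.00169665 -0.19122212]
```

Request:
{"api": "shift_gripper", "payload": {"rows": [{"xyz":[0, 0, 0.0005]}, {"xyz":[0, 0, 0.001]}, {"xyz":[0, 0, 0.001]}]}}

```text
t: 14.68
tcp_pos: [0.5309, -0.0164, 0.253]
orientation: [0.073, 2.619, -0.011]
ft_force: [-12.1, -1.7, 16.4]
grip_width: 0.765
grip_force: 45.6
```

```bash
python3 - <<'E'
from go import *
togo(SL,.0,[-.002,.0005,.195]);print(env.read_state()["torque"])
E
```

```text
tcp [ 0.5309 -0.0164  0.253 ] d [-0.001  -0.0004  0.0004] rv [-0.0003  0.0004  0.0023] F [-12.1  -1.7  16.4] grip 0.765 45.6 t 14.675
rim in seat frame mm [-0.9  0.4  0.4] axis err [ 4.e-04 -3.e-04 -1.e+00] F panel [-2.3 -2.2 20.2]
[-0.2363842   1.01221644 -0.27329078]
```

Request:
{"api": "shift_gripper", "payload": {"rows": [{"xyz":[0, 0.0004, 0.0005], "turn_vec":[0.002, 0, 0]}, {"xyz":[0, 0.0008, 0.001], "turn_vec":[0.004, 0, 0]}, {"xyz":[0, 0.0008, 0.001], "turn_vec":[0.004, 0, 0]}]}}

```text
t: 15.05
tcp_pos: [0.5311, -0.0156, 0.2526]
orientation: [0.074, 2.619, -0.017]
ft_force: [-15.7, -2.4, 21.3]
grip_width: 0.764
grip_force: 45.8
```

```bash
python3 - <<'E'
from go import *
togo(SL,.0,[-.002,.0005,.195]);print(A.T@env.read_state()["torque"])
E
```

```text
tcp [ 0.5311 -0.0156  0.2526] d [-0.0011 -0.0012 -0.    ] rv [-0.0044  0.0007  0.0027] F [-15.7  -2.4  21.3] grip 0.764 45.8 t 15.05
rim in seat frame mm [-0.9  0.4 -0. ] axis err [ 7.0e-04 -4.4e-03 -1.0e+00] F panel [-2.9 -3.1 26.2]
[-0.47960213  0.9679794  -0.05550233]
```

Request:
{"api": "shift_gripper", "payload": {"rows": [{"xyz":[0, -0.0006, 0.0003], "turn_vec":[-0.003, 0, 0]}, {"xyz":[0, -0.0006, 0.0008], "turn_vec":[-0.003, 0, 0]}, {"xyz":[0, -0.0006, 0.0008], "turn_vec":[-0.003, 0, 0]}, {"xyz":[0, -0.0006, 0.0008], "turn_vec":[-0.003, 0, 0]}, {"xyz":[0, -0.0006, 0.0008], "turn_vec":[-0.003, 0, 0]}, {"xyz":[0, -0.0006, 0.0008], "turn_vec":[-0.003, 0, 0]}, {"xyz":[0, -0.0006, 0.0008], "turn_vec":[-0.003, 0, 0]}]}}

```text
t: 15.92
tcp_pos: [0.531, -0.0162, 0.2524]
orientation: [0.072, 2.619, -0.013]
ft_force: [-18.2, -2.3, 27.1]
grip_width: 0.765
grip_force: 46.0
```

```bash
python3 - <<'E'
from go import *
togo(SL,.0,[-.002,.0005,.195]);print(A.T@env.read_state()["torque"])
E
```

```text
tcp [ 0.531  -0.0162  0.2524] d [-0.0012 -0.0007 -0.0002] rv [-0.0014  0.001   0.0032] F [-18.2  -2.3  27.1] grip 0.765 46.0 t 15.925
rim in seat frame mm [-1.   0.4 -0.2] axis err [ 0.0011 -0.0014 -1.    ] F panel [-2.2 -3.1 32.5]
[-0.77420778  0.93489027 -0.08140729]
```

Request:
{"api": "shift_gripper", "payload": {"rows": [{"xyz":[0, 0, -0.001]}, {"xyz":[0, 0, -0.002]}, {"xyz":[0, 0, -0.003]}]}}

```text
t: 16.3
tcp_pos: [0.5309, -0.0163, 0.2531]
orientation: [0.074, 2.62, -0.012]
ft_force: [-3.1, 0.6, 0.1]
grip_width: 0.765
grip_force: 45.0
```

Request:
{"api": "shift_gripper", "payload": {"rows": [{}, {}, {}, {}, {}], "jaw": 1.0}}

```text
t: 16.92
tcp_pos: [0.5317, -0.0163, 0.253]
orientation: [0.075, 2.619, -0.012]
ft_force: [0.3, -0.3, 0.3]
grip_width: 1.001
grip_force: 0.0
```

```bash
python3 - <<'E'
from go import *
togo(SL,.0,[-.002,.0005,.195])
E
```

```text
tcp [ 0.5317 -0.0163  0.253 ] d [-0.0003 -0.0006  0.    ] rv [-0.0011  0.0008  0.001 ] F [ 0.3 -0.3  0.3] grip 1.001 0.0 t 16.925
rim in seat frame mm [-0.1  0.4  0. ] axis err [ 8.0e-04 -1.1e-03 -1.0e+00] F panel [ 0.4 -0.3  0.1]
```

Large beaker pressed home: 32 N at the wrist for 0.7 s, of which about 10 N was bow friction, with the rim reading 0 at the seat. Retracting along the peg.

Request:
{"api": "shift_gripper", "payload": {"rows": [{"xyz":[0, 0, -0.015]}, {"xyz":[0, 0, -0.04]}, {"xyz":[0, 0, -0.08]}, {"xyz":[0, 0, -0.1]}, {"xyz":[0, 0, -0.1]}]}}

```text
t: 17.55
tcp_pos: [0.4812, -0.0138, 0.3415]
orientation: [0.073, 2.616, -0.013]
ft_force: [0.9, 0.5, -0.9]
grip_width: 1.001
grip_force: 0.0
```

```bash
python3 - <<'E'
from go import *
c=snap(env,"wrist","w9");snap(env,"top","top1");snap(env,"scene","sc1")
delta([.535,.2485,.34],down)
E
```

```text
tcp [ 0.482  -0.0141  0.3395] d [-0.0327  0.2651  0.0199] rv [-0.0089  0.5213 -0.0559] F [-0.8  0.2  0.7] grip 1.002 0.0 t 17.7
```

Request:
{"api": "shift_gripper", "payload": {"rows": [{"xyz":[0, 0.03, -0.02], "turn_vec":[0, 0.06, -0.007]}, {"xyz":[0, 0.07, -0.02], "turn_vec":[0, 0.15, -0.016]}, {"xyz":[-0.01, 0.12, -0.02], "turn_vec":[-0.003, 0.24, -0.026]}, {"xyz":[-0.02, 0.17, -0.01], "turn_vec":[-0.005, 0.33, -0.035]}, {"xyz":[-0.03, 0.22, 0], "turn_vec":[-0.007, 0.42, -0.045]}, {"xyz":[-0.0327, 0.2651, 0.0199], "turn_vec":[-0.0089, 0.5213, -0.0559]}, {"xyz":[-0.0327, 0.2651, 0.0199], "turn_vec":[-0.0089, 0.5213, -0.0559]}, {"xyz":[-0.0327, 0.2651, 0.0199], "turn_vec":[-0.0089, 0.5213, -0.0559]}, {"xyz":[-0.0327, 0.2651, 0.0199], "turn_vec":[-0.0089, 0.5213, -0.0559]}, {"xyz":[-0.0327, 0.2651, 0.0199], "turn_vec":[-0.0089, 0.5213, -0.0559]}]}}

```text
t: 18.95
tcp_pos: [0.5347, 0.2469, 0.3403]
orientation: [0.002, 3.142, -0.003]
ft_force: [-0.2, 0.5, -0.2]
grip_width: 1.003
grip_force: 0.0
```

```bash
python3 - <<'E'
from go import *
c=snap(env,"wrist","w10");delta([.5105,.2485,.30],down)
P=np.array([.5105,.2485,.07]);u,v=proj(c,P);print(u,v,"r",proj(c,P+[0,.028,0]),proj(c,P-[0,.028,0]),"rim",proj(c,[.5105,.2485,.01]))
g=cv2.cvtColor(c["color"],cv2.COLOR_RGB2GRAY);x0,y0=int(u)-70,int(v)-80
g=cv2.resize(g[y0:y0+140,x0:x0+140],None,fx=4,fy=4,interpolation=2)
for p2 in (0.9,0.8):
  h=cv2.HoughCircles(cv2.GaussianBlur(g,(0,0),2),cv2.HOUGH_GRADIENT_ALT,1,10,param1=60,param2=p2,minRadius=90,maxRadius=220)
  if h is not None:
    for q in h[0]: print(p2,(q[:2]/4+[x0,y0]).round(1),q[2]/4)
E
```

```text
tcp [0.5348 0.2471 0.3405] d [0.0243 0.0014 0.0405] rv [-0.0013  0.0004 -0.0012] F [-0.5 -0.3 -0.4] grip 1.001 0.0 t 19.0
283.47469543426456 182.58718490982807 r [319.16084501 182.69135964] [247.7591936  182.73454503] rim [283.23163414 170.11693684]
```

```bash
python3 - <<'E'
from go import *
c=load("w10.npy");u,v=283.5,182.6
g=c["color"].max(2);x0,y0=int(u)-70,int(v)-80
g=cv2.resize(g[y0:y0+150,x0:x0+140],None,fx=4,fy=4,interpolation=2);g=cv2.GaussianBlur(g,(0,0),2)
for a,b in ((30,160),(38,160)):
  h=cv2.HoughCircles(g,cv2.HOUGH_GRADIENT,1,6,param1=40,param2=20,minRadius=110,maxRadius=160)
if h is not None:
  for q in h[0][:8]: print((q[:2]/4+[x0,y0]).round(1),q[2]/4)
# column/row bright profiles through predicted centre
for name,l in (("row",c["color"].max(2)[183,230:340]),("col",c["color"].max(2)[120:240,284])): print(name,l.tolist())
E
```

```text
[282.6 170.9] 31.975
[282.4 169.4] 30.55
[283.4 172.4] 33.575
[284.4 173.6] 35.15
[281.6 172.4] 33.475
[285.9 173.6] 36.125
[280.4 168.6] 31.95
[283.4 167.4] 28.7
row [98, 98, 98, 98, 98, 98, 97, 98, 98, 98, 98, 97, 98, 98, 98, 97, 101, 113, 125, 124, 116, 116, 121, 122, 114, 117, 126, 132, 134, 134, 134, 134, 133, 134, 135, 134, 135, 134, 135, 135, 135, 134, 134, 134, 134, 134, 134, 133, 134, 134, 134, 133, 134, 133, 134, 134, 133, 130, 124, 121, 121, 125, 127, 126, 123, 124, 128, 133, 134, 133, 135, 134, 135, 135, 134, 135, 134, 132, 126, 119, 116, 120, 121, 115, 113, 121, 125, 117, 104, 98, 98, 98, 97, 97, 98, 97, 98, 99, 98, 99, 98, 99, 97, 98, 114, 142, 158, 160, 160, 159]
col [159, 160, 160, 159, 160, 160, 161, 160, 160, 160, 160, 161, 160, 150, 120, 105, 120, 131, 124, 104, 93, 93, 93, 93, 94, 97, 110, 125, 133, 134, 135, 134, 134, 134, 134, 133, 131, 128, 123, 118, 121, 122, 123, 123, 121, 121, 124, 127, 126, 126, 126, 125, 124, 123, 122, 121, 122, 123, 125, 130, 133, 134, 135, 134, 134, 134, 134, 134, 133, 133, 134, 134, 134, 134, 134, 133, 134, 138, 146, 145, 139, 137, 134, 133, 133, 134, 135, 135, 134, 134, 134, 137, 150, 163, 166, 160, 157, 158, 158, 158, 157, 158, 158, 159, 158, 159, 159, 159, 159, 158, 158, 159, 158, 158, 158, 158, 158, 159, 158, 158]
```

The profiles put the small beaker's centre at about x=0.509, y=0.248. Descending.

Request:
{"api": "shift_gripper", "payload": {"rows": [{"xyz":[0.015, 0.0009, 0.02], "turn_vec":[0, 0, -0.001]}, {"xyz":[0.0258, 0.0009, 0.04], "turn_vec":[-0.001, 0, -0.001]}, {"xyz":[0.0258, 0.0009, 0.09], "turn_vec":[-0.001, 0, -0.001]}, {"xyz":[0.0258, 0.0009, 0.13], "turn_vec":[-0.001, 0, -0.001]}, {"xyz":[0.0258, 0.0009, 0.1465], "turn_vec":[-0.001, 0, -0.001]}, {"xyz":[0.0258, 0.0009, 0.1465], "turn_vec":[-0.001, 0, -0.001]}, {"xyz":[0.0258, 0.0009, 0.1465], "turn_vec":[-0.001, 0, -0.001]}]}}

```text
t: 19.88
tcp_pos: [0.5095, 0.2498, 0.1953]
orientation: [-0.001, 3.139, 0.004]
ft_force: [-0.2, 0.3, 0.7]
grip_width: 1.001
grip_force: 0.0
```

Request:
{"api": "shift_gripper", "payload": {"rows": [{}, {}, {}, {}, {}, {}, {}], "jaw": 0.0, "grip_force": 45}}

```text
t: 20.75
tcp_pos: [0.509, 0.2494, 0.1939]
orientation: [-0.002, 3.141, 0.001]
ft_force: [-0.3, -0.4, 2.8]
grip_width: 0.646
grip_force: 45.0
```

Request:
{"api": "shift_gripper", "payload": {"rows": [{"xyz":[0, 0, -0.01]}, {"xyz":[0, 0, -0.05]}, {"xyz":[0, 0, -0.1]}, {"xyz":[0, 0, -0.15]}, {"xyz":[0, 0, -0.18]}, {"xyz":[0, 0, -0.18]}]}}

```text
t: 21.5
tcp_pos: [0.5091, 0.2498, 0.3764]
orientation: [-0.002, 3.137, 0.006]
ft_force: [0.5, -0.3, -1.2]
grip_width: 0.651
grip_force: 44.9
```

```bash
python3 - <<'E'
from go import *
c=snap(env,"wrist","w11");delta([.4,-.17,.38],down)
T=c["tool_from_camera"]
def toolpt(u,v,z):
    d=np.array([u-c["cx"],v-c["cy"]])/f(c);r=np.hypot(*d);d=T[:3,:3]@np.array([*(d*np.sinc(r/np.pi)),np.cos(r)]);o=T[:3,3]
    return (o+d*(z-o[2])/d[2]).round(4)
l=c["color"].max(2)[:,280:285].mean(1).astype(int);print(l[180:320].tolist())
Rt=R.from_rotvec(c["ori"])
for nm,z,r in (("bot",.124,.028),("rim",.184,.0325)): print(nm,[proj(c,c["tcp"]+Rt.apply([x,0,z])).round(1).tolist() for x in (r,0,-r)])
E
```

```text
tcp [0.5088 0.2492 0.3745] d [ 0.1093 -0.4191 -0.0063] rv [0.0017 0.0014 0.0012] F [ 0.2 -1.5 -1.5] grip 0.65 44.9 t 21.55
[79, 80, 83, 85, 85, 95, 118, 136, 139, 136, 134, 131, 130, 131, 134, 136, 139, 144, 149, 154, 159, 165, 171, 175, 175, 173, 165, 150, 137, 132, 132, 132, 133, 132, 133, 132, 132, 133, 132, 132, 133, 132, 132, 132, 132, 133, 132, 132, 132, 132, 133, 132, 132, 132, 132, 132, 132, 132, 133, 132, 133, 132, 132, 132, 132, 132, 132, 132, 132, 132, 132, 132, 132, 132, 133, 140, 150, 157, 161, 165, 171, 174, 175, 175, 175, 174, 174, 174, 175, 175, 175, 175, 175, 175, 175, 175, 175, 175, 175, 175, 175, 175, 175, 175, 175, 175, 175, 175, 175, 175, 175, 174, 175, 175, 175, 175, 175, 175, 175, 175, 175, 175, 173, 163, 148, 141, 143, 144, 141, 140, 140, 140, 140, 140, 140, 140, 140, 130, 100, 56]
bot [[279.9, 256.8], [280.1, 322.1], [280.2, 372.8]]
rim [[280.5, 200.3], [280.5, 257.6], [280.6, 306.9]]
```

Grasped: the grip stopped at 57 mm and the beaker is centred in the hand. Moving to above the small peg.

Request:
{"api": "shift_gripper", "payload": {"rows": [{"xyz":[0.03, -0.03, 0]}, {"xyz":[0.06, -0.08, 0]}, {"xyz":[0.08, -0.14, 0]}, {"xyz":[0.08, -0.2, 0]}, {"xyz":[0.08, -0.26, 0]}, {"xyz":[0.08, -0.32, 0]}, {"xyz":[0.08, -0.38, 0]}, {"xyz":[0.08, -0.42, 0]}, {"xyz":[0.08, -0.42, 0]}, {"xyz":[0.08, -0.42, 0]}]}}

```text
t: 22.8
tcp_pos: [0.4291, -0.17, 0.3726]
orientation: [0.004, -3.14, -0.004]
ft_force: [-0.3, 0.7, -0.9]
grip_width: 0.649
grip_force: 44.9
```

```bash
python3 - <<'E'
from go import *
togo(SS,.048+.03,[0,.0005,.184])
E
```

```text
tcp [ 0.4291 -0.17    0.3726] d [-0.063   0.0043  0.0614] rv [ 0.0107 -0.5222  0.0579] F [-0.3  0.7 -0.9] grip 0.649 44.9 t 22.8
rim in seat frame mm [-115.5   -8.6  187. ] axis err [-0.4988 -0.0046 -0.8667] F panel [-0.8  0.6 -0.6]
```

Request:
{"api": "shift_gripper", "payload": {"rows": [{"xyz":[-0.01, 0.001, 0], "turn_vec":[0.002, -0.1, 0.01]}, {"xyz":[-0.025, 0.002, 0.01], "turn_vec":[0.005, -0.22, 0.023]}, {"xyz":[-0.04, 0.003, 0.02], "turn_vec":[0.007, -0.34, 0.036]}, {"xyz":[-0.055, 0.004, 0.035], "turn_vec":[0.009, -0.46, 0.05]}, {"xyz":[-0.063, 0.0043, 0.05], "turn_vec":[0.0107, -0.5222, 0.0579]}, {"xyz":[-0.063, 0.0043, 0.0614], "turn_vec":[0.0107, -0.5222, 0.0579]}, {"xyz":[-0.063, 0.0043, 0.0614], "turn_vec":[0.0107, -0.5222, 0.0579]}, {"xyz":[-0.063, 0.0043, 0.0614], "turn_vec":[0.0107, -0.5222, 0.0579]}]}}

```text
t: 23.8
tcp_pos: [0.4921, -0.1646, 0.3108]
orientation: [0.073, 2.621, -0.006]
ft_force: [-0.7, -0.4, -0.8]
grip_width: 0.65
grip_force: 44.9
```

```bash
python3 - <<'E'
from go import *
togo(SS,.048,[0,.0005,.184])
E
```

```text
tcp [ 0.4921 -0.1646  0.3108] d [-0.0002 -0.0009  0.0297] rv [ 0.0032 -0.0016  0.0013] F [-0.7 -0.4 -0.8] grip 0.65 44.9 t 23.8
rim in seat frame mm [-0.4  1.4 77.7] axis err [-0.0016  0.0032 -1.    ] F panel [-1.  -0.5 -0.3]
```

Request:
{"api": "shift_gripper", "payload": {"rows": [{"xyz":[0, -0.0009, 0.008], "turn_vec":[0.003, -0.0015, 0.001]}, {"xyz":[0, -0.0009, 0.02], "turn_vec":[0.003, -0.0015, 0.001]}, {"xyz":[0, -0.0009, 0.032], "turn_vec":[0.003, -0.0015, 0.001]}, {"xyz":[0, -0.0009, 0.042], "turn_vec":[0.003, -0.0015, 0.001]}, {"xyz":[0, -0.0009, 0.042], "turn_vec":[0.003, -0.0015, 0.001]}]}}

```text
t: 24.42
tcp_pos: [0.5135, -0.1682, 0.2747]
orientation: [0.079, 2.618, -0.015]
ft_force: [-0.5, -0.9, -1.2]
grip_width: 0.648
grip_force: 44.9
```

```bash
python3 - <<'E'
from go import *
togo(SS,0,[0,.0005,.184])
E
```

```text
tcp [ 0.5135 -0.1682  0.2747] d [0.0007 0.0021 0.0356] rv [-0.0044  0.0019 -0.0015] F [-0.5 -0.9 -1.2] grip 0.648 44.9 t 24.425
rim in seat frame mm [ 0.9 -2.7 35.6] axis err [ 0.0019 -0.0044 -1.    ] F panel [-1.  -0.9 -0.8]
```

Request:
{"api": "shift_gripper", "payload": {"rows": [{"xyz":[0, 0, 0.005]}, {"xyz":[0, 0, 0.01]}, {"xyz":[0, 0, 0.014]}, {"xyz":[0, 0, 0.014]}]}}

```text
t: 24.92
tcp_pos: [0.5203, -0.1687, 0.2632]
orientation: [0.079, 2.617, -0.016]
ft_force: [-0.1, 0.3, -0.4]
grip_width: 0.65
grip_force: 44.9
```

```bash
python3 - <<'E'
from go import *
togo(SS,0,[0,.0005,.184])
E
```

```text
tcp [ 0.5203 -0.1687  0.2632] d [0.0009 0.0022 0.0222] rv [-0.0048  0.0028 -0.0012] F [-0.1  0.3 -0.4] grip 0.65 44.9 t 24.925
rim in seat frame mm [ 1.3 -2.9 22.2] axis err [ 0.0028 -0.0048 -1.    ] F panel [-0.3  0.3 -0.3]
```

Request:
{"api": "shift_gripper", "payload": {"rows": [{"xyz":[0.0008, 0.002, 0], "turn_vec":[-0.0045, 0.0024, -0.001]}, {"xyz":[0.0008, 0.002, 0.003], "turn_vec":[-0.0045, 0.0024, -0.001]}, {"xyz":[0.0008, 0.002, 0.006], "turn_vec":[-0.0045, 0.0024, -0.001]}, {"xyz":[0.0008, 0.002, 0.008], "turn_vec":[-0.0045, 0.0024, -0.001]}, {"xyz":[0.0008, 0.002, 0.008], "turn_vec":[-0.0045, 0.0024, -0.001]}]}}

```text
t: 25.55
tcp_pos: [0.5238, -0.1668, 0.256]
orientation: [0.076, 2.619, -0.01]
ft_force: [0.7, 0.8, -0.9]
grip_width: 0.649
grip_force: 44.9
```

```bash
python3 - <<'E'
from go import *
togo(SS,0,[0,.0005,.184])
E
```

```text
tcp [ 0.5238 -0.1668  0.256 ] d [0.0002 0.     0.0143] rv [-0.0002  0.0007 -0.    ] F [ 0.7  0.8 -0.9] grip 0.649 44.9 t 25.55
rim in seat frame mm [ 0.3 -0.1 14.3] axis err [ 7.e-04 -2.e-04 -1.e+00] F panel [ 0.1  0.9 -1.1]
```

Request:
{"api": "shift_gripper", "payload": {"rows": [{"xyz":[0, 0, 0.002]}, {"xyz":[0, 0, 0.004]}, {"xyz":[0, 0, 0.006]}, {"xyz":[0, 0, 0.006]}]}}

```text
t: 26.05
tcp_pos: [0.5268, -0.1668, 0.2511]
orientation: [0.075, 2.619, -0.01]
ft_force: [-0.8, 0.3, 1.0]
grip_width: 0.649
grip_force: 45.0
```

```bash
python3 - <<'E'
from go import *
togo(SS,0,[0,.0005,.184])
E
```

```text
tcp [ 0.5268 -0.1668  0.2511] d [ 0.0003 -0.0001  0.0086] rv [-0.0001  0.0011  0.0005] F [-0.8  0.3  1. ] grip 0.649 45.0 t 26.05
rim in seat frame mm [0.5 0.  8.6] axis err [ 1.1e-03 -1.0e-04 -1.0e+00] F panel [-0.2  0.3  1.3]
```

Request:
{"api": "shift_gripper", "payload": {"rows": [{"xyz":[0, 0, 0.0015]}, {"xyz":[0, 0, 0.003]}, {"xyz":[0, 0, 0.004]}, {"xyz":[0, 0, 0.004]}]}}

```text
t: 26.55
tcp_pos: [0.5287, -0.1665, 0.2478]
orientation: [0.074, 2.619, -0.009]
ft_force: [-2.0, 0.5, 4.9]
grip_width: 0.652
grip_force: 45.0
```

```bash
python3 - <<'E'
from go import *
togo(SS,0,[0,.0005,.184])
E
```

```text
tcp [ 0.5287 -0.1665  0.2478] d [ 0.0002 -0.0005  0.0048] rv [0.0008 0.001  0.001 ] F [-2.   0.5  4.9] grip 0.652 45.0 t 26.55
rim in seat frame mm [0.4 0.6 4.8] axis err [ 1.e-03  8.e-04 -1.e+00] F panel [0.6 0.5 5.3]
```

Request:
{"api": "shift_gripper", "payload": {"rows": [{"xyz":[0, 0, 0.001]}, {"xyz":[0, 0, 0.002]}, {"xyz":[0, 0, 0.002]}]}}

```text
t: 26.92
tcp_pos: [0.5298, -0.1666, 0.2459]
orientation: [0.074, 2.619, -0.009]
ft_force: [-1.6, 2.1, 4.4]
grip_width: 0.651
grip_force: 45.0
```

```bash
python3 - <<'E'
from go import *
togo(SS,0,[0,.0005,.184])
E
```

```text
tcp [ 0.5298 -0.1666  0.2459] d [ 0.0002 -0.0004  0.0026] rv [0.0008 0.0009 0.0008] F [-1.6  2.1  4.4] grip 0.651 45.0 t 26.925
rim in seat frame mm [0.4 0.5 2.6] axis err [ 9.e-04  8.e-04 -1.e+00] F panel [0.7 2.1 4.6]
```

Request:
{"api": "shift_gripper", "payload": {"rows": [{"xyz":[0, 0, 0.0007]}, {"xyz":[0, 0, 0.0013]}, {"xyz":[0, 0, 0.0013]}]}}

```text
t: 27.3
tcp_pos: [0.5303, -0.1667, 0.2449]
orientation: [0.074, 2.619, -0.01]
ft_force: [-3.2, 1.4, 5.0]
grip_width: 0.651
grip_force: 45.0
```

```bash
python3 - <<'E'
from go import *
togo(SS,0,[0,.0005,.184]);print(A.T@env.read_state()["torque"])
E
```

```text
tcp [ 0.5303 -0.1667  0.2449] d [ 0.0002 -0.0003  0.0015] rv [0.0005 0.0009 0.0009] F [-3.2  1.4  5. ] grip 0.651 45.0 t 27.3
rim in seat frame mm [0.4 0.4 1.5] axis err [ 9.e-04  5.e-04 -1.e+00] F panel [-0.4  1.2  6. ]
[0.22495662 0.41149416 0.18227518]
```

Request:
{"api": "shift_gripper", "payload": {"rows": [{"xyz":[0, 0, 0.0005]}, {"xyz":[0, 0, 0.001]}, {"xyz":[0, 0, 0.001]}]}}

```text
t: 27.68
tcp_pos: [0.5304, -0.1667, 0.2445]
orientation: [0.074, 2.619, -0.01]
ft_force: [-6.6, 1.0, 11.5]
grip_width: 0.653
grip_force: 45.1
```

```bash
python3 - <<'E'
from go import *
togo(SS,0,[0,.0005,.184]);print(A.T@env.read_state()["torque"])
E
```

```text
tcp [ 0.5304 -0.1667  0.2445] d [ 0.0001 -0.0004  0.001 ] rv [0.0002 0.0011 0.0012] F [-6.6  1.  11.5] grip 0.653 45.1 t 27.675
rim in seat frame mm [0.3 0.4 1. ] axis err [ 1.1e-03  2.0e-04 -1.0e+00] F panel [-0.   0.7 13.3]
[0.10866638 0.51262444 0.17236935]
```

Request:
{"api": "shift_gripper", "payload": {"rows": [{"xyz":[0, 0, 0.0005]}, {"xyz":[0, 0, 0.001]}, {"xyz":[0, 0, 0.001]}]}}

```text
t: 28.05
tcp_pos: [0.5306, -0.1666, 0.2441]
orientation: [0.074, 2.618, -0.011]
ft_force: [-10.7, 1.1, 16.1]
grip_width: 0.646
grip_force: 45.1
```

```bash
python3 - <<'E'
from go import *
togo(SS,0,[0,.0005,.184]);print(A.T@env.read_state()["torque"])
E
```

```text
tcp [ 0.5306 -0.1666  0.2441] d [ 0.0001 -0.0004  0.0007] rv [-0.      0.0014  0.0016] F [-10.7   1.1  16.1] grip 0.646 45.1 t 28.05
rim in seat frame mm [0.3 0.4 0.7] axis err [ 0.0014 -0.     -1.    ] F panel [-1.3  0.6 19.3]
[-0.10939089  0.56234661  0.15150412]
```

Request:
{"api": "shift_gripper", "payload": {"rows": [{"xyz":[0, 0.0004, 0.0003], "turn_vec":[0.002, 0, 0]}, {"xyz":[0, 0.0007, 0.0007], "turn_vec":[0.004, 0, 0]}, {"xyz":[0, 0.0007, 0.0013], "turn_vec":[0.004, 0, 0]}, {"xyz":[0, 0.0007, 0.0013], "turn_vec":[0.004, 0, 0]}, {"xyz":[0, 0.0007, 0.0013], "turn_vec":[0.004, 0, 0]}, {"xyz":[0, 0.0007, 0.0013], "turn_vec":[0.004, 0, 0]}]}}

```text
t: 28.8
tcp_pos: [0.5307, -0.1658, 0.2438]
orientation: [0.074, 2.618, -0.016]
ft_force: [-16.6, 0.5, 25.5]
grip_width: 0.648
grip_force: 45.3
```

```bash
python3 - <<'E'
from go import *
togo(SS,0,[0,.0005,.184]);print(A.T@env.read_state()["torque"])
E
```

```text
tcp [ 0.5307 -0.1658  0.2438] d [ 0.     -0.0012  0.0003] rv [-0.0042  0.0017  0.0022] F [-16.6   0.5  25.5] grip 0.648 45.3 t 28.8
rim in seat frame mm [0.3 0.5 0.3] axis err [ 0.0017 -0.0042 -1.    ] F panel [-1.7 -0.3 30.3]
[-0.14788347  0.68066354  0.08572987]
```

Request:
{"api": "shift_gripper", "payload": {"rows": [{}, {}, {}, {"xyz":[0, 0, -0.001]}, {"xyz":[0, 0, -0.002]}, {"xyz":[0, 0, -0.003]}]}}

```text
t: 29.55
tcp_pos: [0.5304, -0.166, 0.2446]
orientation: [0.076, 2.619, -0.015]
ft_force: [-0.2, 1.7, 1.2]
grip_width: 0.647
grip_force: 45.0
```

Request:
{"api": "shift_gripper", "payload": {"rows": [{}, {}, {}, {}, {}, {}], "jaw": 1.0}}

```text
t: 30.3
tcp_pos: [0.5305, -0.1664, 0.2443]
orientation: [0.077, 2.619, -0.016]
ft_force: [-0.2, 0.1, -0.5]
grip_width: 1.003
grip_force: 0.0
```

```bash
python3 - <<'E'
from go import *
togo(SS,0,[0,.0005,.184])
E
```

```text
tcp [ 0.5305 -0.1664  0.2443] d [ 0.0001 -0.0006  0.0009] rv [-0.0045  0.0006 -0.    ] F [-0.2  0.1 -0.5] grip 1.003 0.0 t 30.3
rim in seat frame mm [ 0.3 -0.2  0.9] axis err [ 6.0e-04 -4.4e-03 -1.0e+00] F panel [-0.4  0.1 -0.3]
```

Request:
{"api": "shift_gripper", "payload": {"rows": [{"xyz":[0, 0, -0.015]}, {"xyz":[0, 0, -0.04]}, {"xyz":[0, 0, -0.09]}, {"xyz":[0, 0, -0.14]}, {"xyz":[0, 0, -0.14]}, {"xyz":[0, 0, -0.14]}]}}

```text
t: 31.05
tcp_pos: [0.4608, -0.1628, 0.3661]
orientation: [0.077, 2.618, -0.017]
ft_force: [0.7, -0.5, 0.3]
grip_width: 0.999
grip_force: 0.0
```

```bash
python3 - <<'E'
from go import *
s0,t0=load("scene0.npy"),load("top0.npy")
s1,t1=load("sc1.npy"),load("top1.npy");s2=snap(env,"scene","sc2");t2=snap(env,"top","top2")
c=snap(env,"wrist","w12")
# predicted silhouettes of home beakers vs change masks
for nm,a,b,seat,h,r in (("L",t0,t1,SL,.076,.0315),("S",t1,t2,SS,.06,.028),("Lsc",s0,s1,SL,.076,.0315),("Ssc",s1,s2,SS,.06,.028)):
    P=seat+A[:,2]*h
    pts=np.array([proj(a,P+A@[r*np.cos(q),r*np.sin(q),0]) for q in np.arange(0,6.3,.3)]+[proj(a,seat+A@[r*1.13*np.cos(q),r*1.13*np.sin(q),0]) for q in np.arange(0,6.3,.3)])
    d=np.abs(a["color"].astype(int)-b["color"]).max(2)>12
    x0,y0=(pts.min(0)-12).astype(int);x1,y1=(pts.max(0)+12).astype(int)
    m=cv2.morphologyEx(d[y0:y1,x0:x1].astype(np.uint8),cv2.MORPH_OPEN,np.ones((2,2)))
    n,l,st,_=cv2.connectedComponentsWithStats(m);i=1+np.argmax(st[1:,4]) if n>1 else 0
    print(nm,"pred",pts.min(0).round(),pts.max(0).round(),"seen",st[i,:2]+[x0,y0],st[i,:2]+st[i,2:4]+[x0,y0],st[i,4])
E
```

```text
L pred [246. 170.] [272. 202.] seen [234 162] [283 214] 2121
S pred [301. 174.] [323. 201.] seen [301 175] [326 203] 462
Lsc pred [247. 169.] [282. 207.] seen [247 175] [284 218] 724
Ssc pred [283. 199.] [315. 234.] seen [286 202] [316 245] 779
```

```bash
python3 - <<'E'
from go import *
s0,s1,s2,t0,t1,t2=[load(n+".npy") for n in ("scene0","sc1","sc2","top0","top1","top2")]
for nm,a,b,seat,h,r in (("L",t0,t2,SL,.076,.0315),("S",t0,t2,SS,.06,.028),("Lsc",s0,s2,SL,.076,.0315),("Ssc",s0,s2,SS,.06,.028)):
    row=[]
    for e in (0,.008):
        P=seat+A[:,2]*(h+e);pts=np.array([proj(a,P+A@[r*np.cos(q),r*np.sin(q),0]) for q in np.arange(0,6.3,.1)])
        row.append((pts.min(0).round(1).tolist(),pts.max(0).round(1).tolist()))
        if e==0: p0=pts
    x0,y0=(p0.min(0)-10).astype(int);x1,y1=(p0.max(0)+10).astype(int)
    d=np.abs(a["color"].astype(int)-b["color"]).max(2)[y0:y1,x0:x1]
    print(nm,"home/8mm-out",row)
    print("  colmax from",x0,d.max(0).tolist());print("  rowmax from",y0,d.max(1).tolist())
print("L moved between?",np.abs(s1["color"].astype(int)-s2["color"]).max(2)[165:205,245:280].max())
for nm,b in (("petri",(300,235,336,268)),("vial",(256,243,270,257)),("drop",(180,160,198,177))): x0,y0,x1,y1=b;print(nm,np.abs(t0["color"].astype(int)-t2["color"])[y0:y1,x0:x1].max())
E
```

```text
L home/8mm-out [([246.0, 181.0], [269.2, 202.5]), ([245.8, 182.1], [269.1, 203.7])]
  colmax from 236 [15, 15, 14, 15, 15, 15, 14, 15, 14, 15, 14, 22, 40, 46, 39, 45, 50, 52, 56, 56, 57, 56, 58, 60, 57, 56, 57, 57, 53, 44, 45, 48, 50, 53, 52, 47, 44, 42, 32, 33, 32, 22, 43]
  rowmax from 170 [26, 32, 17, 33, 40, 44, 44, 44, 45, 47, 50, 53, 52, 44, 45, 47, 46, 46, 46, 49, 49, 50, 54, 59, 44, 41, 44, 43, 47, 57, 60, 48, 30, 33, 33, 33, 33, 33, 33, 33, 36, 43]
S home/8mm-out [([302.4, 182.5], [322.7, 201.4]), ([302.4, 183.6], [322.9, 202.5])]
  colmax from 292 [61, 61, 62, 61, 61, 43, 25, 21, 15, 39, 49, 42, 40, 37, 36, 30, 32, 35, 51, 59, 53, 47, 43, 36, 37, 40, 40, 41, 50, 45, 47, 37, 17, 16, 14, 14, 15, 14, 14, 15]
  rowmax from 172 [14, 20, 34, 31, 26, 35, 39, 40, 38, 39, 40, 44, 45, 39, 37, 37, 45, 50, 48, 47, 49, 50, 59, 48, 46, 47, 47, 45, 31, 19, 25, 49, 59, 62, 61, 61, 60, 57, 58]
Lsc home/8mm-out [([246.9, 168.8], [269.0, 187.8]), ([245.5, 166.8], [267.7, 185.8])]
  colmax from 236 [42, 44, 36, 37, 38, 40, 47, 49, 42, 37, 38, 34, 42, 55, 69, 70, 70, 78, 99, 114, 117, 125, 129, 133, 134, 133, 133, 129, 129, 128, 137, 142, 146, 147, 152, 156, 160, 159, 160, 158, 160, 154]
  rowmax from 158 [112, 121, 128, 126, 128, 128, 129, 134, 133, 133, 131, 129, 128, 127, 131, 135, 136, 146, 154, 160, 160, 160, 159, 159, 154, 154, 154, 153, 156, 154, 150, 136, 114, 84, 68, 61, 62, 65, 69]
Ssc home/8mm-out [([282.9, 199.3], [305.0, 218.6]), ([281.6, 197.3], [303.8, 216.7])]
  colmax from 272 [47, 88, 127, 136, 123, 87, 58, 49, 36, 19, 40, 85, 126, 149, 154, 157, 154, 155, 153, 150, 140, 111, 69, 60, 61, 60, 58, 47, 34, 27, 25, 27, 30, 40, 54, 60, 58, 60, 60, 53, 41, 30]
  rowmax from 189 [157, 157, 154, 151, 135, 100, 64, 64, 63, 59, 52, 49, 51, 48, 52, 49, 47, 40, 33, 40, 44, 40, 39, 54, 60, 57, 45, 38, 56, 60, 59, 56, 58, 60, 60, 59, 59, 55, 61]
L moved between? 166
petri 113
vial 15
drop 14
```

Request:
{"api": "shift_gripper", "payload": {"rows": [{"xyz":[0, -0.03, -0.03]}, {"xyz":[0, -0.08, -0.06]}, {"xyz":[0, -0.14, -0.06]}, {"xyz":[0, -0.2, -0.06]}, {"xyz":[0, -0.26, -0.06]}, {"xyz":[0, -0.32, -0.06]}, {"xyz":[0, -0.38, -0.06]}, {"xyz":[0, -0.38, -0.06]}, {"xyz":[0, -0.38, -0.06]}]}}

```text
t: 32.33
tcp_pos: [0.4068, -0.5455, 0.4134]
orientation: [0.088, 2.62, -0.013]
ft_force: [0.2, 0.4, -0.8]
grip_width: 1.001
grip_force: 0.0
```

```bash
python3 - <<'E'
from go import *
print(env.read_state()["tcp_pos"])
s0,t0=load("scene0.npy"),load("top0.npy");s2,t2=snap(env,"scene","sc3"),snap(env,"top","top3")
for nm,a,b,seat,h,r in (("Lsc",s0,s2,SL,.076,.0315),("Ssc",s0,s2,SS,.06,.028)):
    row=[]
    for e in (0,.008):
        P=seat+A[:,2]*(h+e);pts=np.array([proj(a,P+A@[r*np.cos(q),r*np.sin(q),0]) for q in np.arange(0,6.3,.1)])
        row.append((pts.min(0).round(1).tolist(),pts.max(0).round(1).tolist()))
        if e==0: p0=pts
    x0,y0=(p0.min(0)-10).astype(int);x1,y1=(p0.max(0)+10).astype(int)
    d=np.abs(a["color"].astype(int)-b["color"]).max(2)[y0:y1,x0:x1]
    print(nm,"home/8mm-out",row)
    print("  colmax from",x0,d.max(0).tolist());print("  rowmax from",y0,d.max(1).tolist())
for nm,b in (("petri",(300,235,336,268)),("vial",(256,243,270,257)),("drop",(180,160,198,177))): x0,y0,x1,y1=b;print(nm,np.abs(t0["color"].astype(int)-t2["color"])[y0:y1,x0:x1].max())
E
```

```text
[ 0.40676509 -0.54553287  0.41343747]
Lsc home/8mm-out [([246.9, 168.8], [269.0, 187.8]), ([245.5, 166.8], [267.7, 185.8])]
  colmax from 236 [36, 36, 35, 36, 35, 35, 34, 36, 36, 36, 35, 48, 64, 75, 90, 92, 92, 88, 79, 70, 69, 73, 74, 73, 75, 70, 56, 42, 45, 47, 41, 38, 38, 36, 37, 36, 35, 35, 41, 41, 43, 42]
  rowmax from 158 [35, 35, 35, 34, 35, 36, 36, 35, 36, 36, 38, 40, 41, 41, 42, 42, 42, 43, 42, 41, 43, 46, 49, 64, 75, 74, 82, 89, 92, 88, 77, 53, 35, 40, 41, 41, 40, 45, 47]
Ssc home/8mm-out [([282.9, 199.3], [305.0, 218.6]), ([281.6, 197.3], [303.8, 216.7])]
  colmax from 272 [40, 33, 41, 41, 43, 42, 40, 44, 48, 43, 41, 33, 32, 33, 32, 32, 32, 31, 30, 36, 44, 48, 54, 70, 77, 78, 68, 60, 53, 46, 40, 43, 41, 35, 34, 41, 39, 41, 42, 42, 47, 46]
  rowmax from 189 [48, 44, 40, 41, 41, 40, 42, 43, 42, 37, 35, 34, 37, 35, 32, 33, 33, 32, 30, 30, 32, 40, 55, 73, 78, 72, 61, 47, 42, 41, 40, 38, 38, 41, 42, 43, 40, 38, 42]
petri 9
vial 2
drop 3
```

```bash
python3 -c "
from bench import env
print(env.close_job())"
```

```text
the job is handed in; nothing more can be done
None
```

I hung the larger beaker, then the smaller one, on their pegs, pressed each onto its stops at about 30 N wrist force for at least half a second and released them. The images match the large beaker being home; the small one's seating rests on force and position readings plus a partly shadowed top view. The dropper bottle, petri dish and vial did not move, and I handed the job in at about 32 s.

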